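Cross-tighten a gear housing cover with a T-handle wrench

TASK

Take the T-handle wrench from its stand and tighten the four square-head bolts of the gear housing's cover clockwise, crosswise (each bolt is followed by the one opposite, then the other two): on a first round give every bolt about an eighth of a turn, on a second round, crosswise again, turn each gently up against its stop without forcing it. Then put the wrench back upright over the stub of its stand, fully down, and let go. Turn the bolts only with the wrench and leave the carton, tape roll and parts bin where they are.

Things in the scene. Friction and masses are not known exactly. Their poses are not given: they have to be found in the camera images.
- wrench: loose steel T-handle socket wrench, about 0.35 kg, 76 mm tall, at first upright on its stand. Origin: centre of its lower end, z up, x along the crossbar. Socket 33 x 33 mm outside, 26 mm high; its square hole, open below, is 23 x 23 mm, 17 mm deep, sides parallel to x and y: fits a bolt every quarter turn with 0.16 rad free play each way. Fully on a bolt the origin is 2 mm above the cover
- wrench_grip (a point): middle of the wrench's crossbar, 65 mm above the wrench's origin, same axes: the place to grip, firmly (some 60 N), across its width. The bar is flat-sided, 90 mm long (x), 16 mm wide (y), 22 mm high; below it a round shank 14 mm thick, 28 mm long
- stand: fixed aluminium plate 80 x 80 x 10 mm with an upright round steel stub in its middle, 18 mm thick, 15 mm high with a tapered top. Origin: centre of the underside, z up
- stand_seat (a point): middle of the stand's plate, on its upper face at the foot of the stub: the wrench's origin lies here when it is fully down, at any yaw
- housing: fixed grey gear housing of the conveyor drive, base 190 x 190 mm, with a round aluminium cover 154 mm wide, whose top is 84 mm above the table; a shaft end 25 mm thick stands 20 mm out of the middle of the cover. Origin: centre of the underside, z up. The bolts stand on a square of 80 mm side around the shaft (each 57 mm from it, its opposite 113 mm away) parallel to x and y
- cover (a point): middle of the cover's top face, at the foot of the shaft end, z up
- carton: small closed cardboard carton 100 x 130 x 65 mm, bystander, origin at the centre of its underside
- tape_roll: roll of amber tape 100 mm wide, 48 mm high, lying flat, bystander, origin at the centre of its underside
- parts_bin: open blue bin 110 x 150 x 40 mm with small parts, bystander, origin at the centre of its underside
- bolt1_head (a point): square-head bolt in the cover of the gear housing, dark steel. Head 20 x 20 mm, its upright sides from 3 to 13 mm above the cover, then tapering like a cut-off pyramid to 13 x 13 mm at 19 mm. This point: on the axis, 15 mm above the cover; z up, x and y square to the head's sides; it turns with the bolt
- bolt1 (a joint): how far this bolt has been turned clockwise (seen from above), rad: 0 to 0.12 at the start. It turns stiffly (0.07 N m), stays where it is left, and meets a hard stop somewhere between 1.33 and 1.60 rad, different for each bolt and to be felt by the steep rise of torque. Pull up with 0.15 to 0.25 N m; 0.5 N m, or a push of 40 N, is too much
- bolt2_head (a point): square-head bolt in the cover of the gear housing, dark steel. Head 20 x 20 mm, its upright sides from 3 to 13 mm above the cover, then tapering like a cut-off pyramid to 13 x 13 mm at 19 mm. This point: on the axis, 15 mm above the cover; z up, x and y square to the head's sides; it turns with the bolt
- bolt2 (a joint): how far this bolt has been turned clockwise (seen from above), rad: 0 to 0.12 at the start. It turns stiffly (0.07 N m), stays where it is left, and meets a hard stop somewhere between 1.33 and 1.60 rad, different for each bolt and to be felt by the steep rise of torque. Pull up with 0.15 to 0.25 N m; 0.5 N m, or a push of 40 N, is too much
- bolt3_head (a point): square-head bolt in the cover of the gear housing, dark steel. Head 20 x 20 mm, its upright sides from 3 to 13 mm above the cover, then tapering like a cut-off pyramid to 13 x 13 mm at 19 mm. This point: on the axis, 15 mm above the cover; z up, x and y square to the head's sides; it turns with the bolt
- bolt3 (a joint): how far this bolt has been turned clockwise (seen from above), rad: 0 to 0.12 at the start. It turns stiffly (0.07 N m), stays where it is left, and meets a hard stop somewhere between 1.33 and 1.60 rad, different for each bolt and to be felt by the steep rise of torque. Pull up with 0.15 to 0.25 N m; 0.5 N m, or a push of 40 N, is too much
- bolt4_head (a point): square-head bolt in the cover of the gear housing, dark steel. Head 20 x 20 mm, its upright sides from 3 to 13 mm above the cover, then tapering like a cut-off pyramid to 13 x 13 mm at 19 mm. This point: on the axis, 15 mm above the cover; z up, x and y square to the head's sides; it turns with the bolt
- bolt4 (a joint): how far this bolt has been turned clockwise (seen from above), rad: 0 to 0.12 at the start. It turns stiffly (0.07 N m), stays where it is left, and meets a hard stop somewhere between 1.33 and 1.60 rad, different for each bolt and to be felt by the steep rise of torque. Pull up with 0.15 to 0.25 N m; 0.5 N m, or a push of 40 N, is too much
Not all that is in view belongs to the job. Leave any blue look-alike of the wrench alone. What is shaped like the stand but green is not meant.

How it is judged:
By the outcome, as a careful person would: the job done as asked, in the order asked, and still so for the second after the job is handed in, with the robot touching nothing.
It also fails if it takes over 72 s, if anything falls off the work surface, if the arm or the gripper's body presses on something with over 40 N, if the wrist force passes 120 N, or if a joint passes its speed limit or range.

ROBOT

A 6-joint arm with a two-finger parallel gripper is mounted at the origin on the work surface. World frame = base frame: x ahead of the robot, y to its left, z up, the work surface at z = 0. Lengths are in m, angles in degrees, forces in N, time in s.
With the tool pointing down it reaches from about 0.4 to 0.825 m from the base axis. Payload 7 kg.
Tool frame: the origin (TCP) lies midway between the tips of the shut fingers; the grasp point (between the pads) lies 19 mm behind it; z points along the fingers, y is the direction in which the jaws open and shut (so a half turn about z gives the same grasp; the last joint's range is limited). The gripper opens to 88 mm and grips with 3 to 60 N. Pads are 19 mm wide; open, the fingers measure 130 mm over their backs; the gripper's body (78 mm by 193 mm) begins 47 mm behind the grasp point.
Start: joints at [-49.211, 20.546, 0.682, 0, -70.136, -16.507], TCP at [0.278, -0.615, 0.227] pointing down, gripper open.
Joint ranges: [-176.03, 176.03], [-82.01, 121.73], [-58.28, 71.71], [-173.87, 95.51], [-174.79, -0.11], [-173.66, 173.66]. Speed limits (degrees/s): [136.94, 136.94, 172.46, 180, 180, 180].

INTERFACE

Orientations are given as [roll, pitch, yaw] about the fixed x, y, z axes, in that order (R = Rz(yaw) Ry(pitch) Rx(roll)).
In Python, from plant import get_state, capture, close_job gives the robot as it stands.
- The arm moves only by the tool apply_moves, never from a script. Its argument "commands" is a list of rows, each an object with "grip": the opening, from 0 (shut) to 1 (fully open); "dp": the shift along the tool's x, y, z in mm, a list of three; "yaw": the turn about the tool's z in rad. A call has 1 to 12 rows; each row is the pose to reach, as a shift and turn from the pose commanded when the call began, along the tool's axes at that moment; what a row does not reach only later rows make up. A row lasts 1/8 s, in which the tool goes at most 62.5 mm and 10.7 degrees, less where a joint would pass 70% of its speed; a pose out of reach is approached as far as the arm can. A call with a gripper value outside its range is refused whole. The fingers move at their own pace and stop on an object; "newtons" is the grip in N (left out, the last holds). Time passes only in rows, so rows that repeat a pose let the fingers close. It gives the time, the measured TCP pose, the force and the opening at its end, in the units of the state.
- get_state(): the state, without advancing time (a new reading comes with each control period).
- capture(name): name is "scene" or "top"; returns a dict with "color" (420x560x3 uint8, red, green, blue), "camera_matrix" (3x3 intrinsics, pixels), "xyz" and "rotation" of the camera in the world. Camera axes: x right, y up, looking along -z (the intrinsics and any distortion apply to the point x, -y, -z); pixel columns grow to the right and rows downward; lengths in m; the calibration is good to about 2 mm. A picture is of the moment at which its call begins. There is no depth.
- close_job(): hands the job in, once; it reports no verdict.
The state is a dict: "time_s": time; "joints": joint angles; "qd": joint speeds; "joint_torque": joint torques, N m; "tcp_pos": TCP position; "eef_rot": TCP orientation; "contact_force": force on the tool from outside, world axes, zero at the start; "moment": the same for the moment, N m; "gripper_width": finger opening in m.
Only numpy, scipy, OpenCV 4.12 (cv2) and the standard library are available. Lean on these libraries where they do the work, as an engineer would, in place of code of your own. Each camera call takes 0.05 s, during which the arm holds its last target.

## Working session

There is one attempt and no reset: what is moved stays moved. The work goes in short steps, Python scripts to look and compute and a tool call to move; the robot and the scene stay as the last step left them, time stands still between calls to the robot, and variables do not carry over. Pictures are saved under pics/ and viewed, and the job is handed in when it is done.

Besides the shell and the picture viewer there is one more tool, called after "Emit:" as name([rows], argument=value, ...), one row to a line, values as JSON. apply_moves: Moves the arm, as the interface text tells. Its arguments: {"type":"object","properties":{"commands":{"type":"array","items":{"type":"object","properties":{"grip":{"type":"number"},"dp":{"type":"array","items":{"type":"number"}},"yaw":{"type":"number"}}}},"newtons":{"type":"number"}},"required":["commands"]}

```bash
ls; mkdir -p pics
cat > h.py <<'E'
import numpy as np, cv2, json
from plant import get_state, capture
def snap(n,tag):
    c=capture(n); cv2.imwrite(f'pics/{tag}.png',c['color'][:,:,::-1]); 
    np.savez(f'pics/{tag}.npz',K=c['camera_matrix'],t=c['xyz'],R=c['rotation'],im=c['color'],**{k:np.array(v) for k,v in c.items() if k not in('color','camera_matrix','xyz','rotation')}); return c
def load(tag):
    d=np.load(f'pics/{tag}.npz',allow_pickle=True); return dict(color=d['im'],camera_matrix=d['K'],xyz=d['t'],rotation=d['R'])
def ray(c,u,v):
    K=np.array(c['camera_matrix']); p=np.linalg.inv(K)@[u,v,1]
    d=np.array(c['rotation'])@np.array([p[0],-p[1],-p[2]]); return np.array(c['xyz']),d/np.linalg.norm(d)
def onz(c,u,v,z):
    o,d=ray(c,u,v); return o+d*(z-o[2])/d[2]
def proj(c,P):
    q=np.array(c['rotation']).T@(np.array(P)-np.array(c['xyz'])); q=np.array([q[0],-q[1],-q[2]]); p=np.array(c['camera_matrix'])@q; return p[:2]/p[2]
E
python3 - <<'E'
from h import *
for n in('scene','top'):
    c=snap(n,n+'0'); print(n,{k:(np.array(v).tolist() if k!='color' else 0) for k,v in c.items()})
print(get_state())
E
```

```text
pics
scene {'color': 0, 'camera_matrix': [[398.3284992109884, 0.0, 284.94593318126033], [0.0, 398.3284992109884, 210.3594748917781], [0.0, 0.0, 1.0]], 'xyz': [1.3464440768735926, -0.14206980384668622, 0.8134088634022304], 'rotation': [45.41459809933149, -0.861460838003331, 80.71416750553401]}
top {'color': 0, 'camera_matrix': [[410.3126300906227, 0.0, 281.0917700695941], [0.0, 410.3126300906227, 215.5375398336269], [0.0, 0.0, 1.0]], 'xyz': [0.5256983268287695, 0.0034094533571340448, 1.1185609565358428], 'rotation': [4.903946795946645, -1.5730484237754472, -89.61894402501638]}
{'time_s': 0.1, 'joints': array([-4.92117257e+01,  2.05900776e+01,  6.39321798e-01, -1.80740011e-02,
       -7.01361070e+01, -1.65061887e+01]), 'qd': array([ 0.07289418, -0.01765395,  0.07855051, -0.11008142, -0.01523199,
        0.0256771 ]), 'joint_torque': array([-4.01343505e-04, -5.84164560e+01,  2.93749666e+01,  7.01539814e+00,
        1.00860855e-02, -4.98177781e-05]), 'tcp_pos': array([ 0.27736998, -0.61489934,  0.22568659]), 'eef_rot': array([ 1.79911889e+02, -8.39042869e-03, -1.55724062e+02]), 'contact_force': array([-0.12992819, -0.47122092,  0.48041402]), 'moment': array([ 0.02489448, -0.00064772,  0.00072082]), 'gripper_width': 0.08767099595365253}
```

Add to h.py:
```python
from scipy.spatial.transform import Rotation as Ro
def _R(c):
    return Ro.from_euler('xyz',np.array(c['rotation']),degrees=True).as_matrix()
def ray(c,u,v):
    p=np.linalg.inv(np.array(c['camera_matrix']))@[u,v,1]
    d=_R(c)@np.array([p[0],-p[1],-p[2]]); return np.array(c['xyz']),d/np.linalg.norm(d)
def proj(c,P):
    q=_R(c).T@(np.array(P)-np.array(c['xyz'])); p=np.array(c['camera_matrix'])@[q[0],-q[1],-q[2]]; return p[:2]/p[2]
def crop(tag,u0,v0,w,h,s,out):
    im=cv2.imread(f'pics/{tag}.png')[v0:v0+h,u0:u0+w]; cv2.imwrite(f'pics/{out}.png',cv2.resize(im,None,fx=s,fy=s,interpolation=cv2.INTER_CUBIC))
```

```text
(no output)
```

View pics/scene0.png

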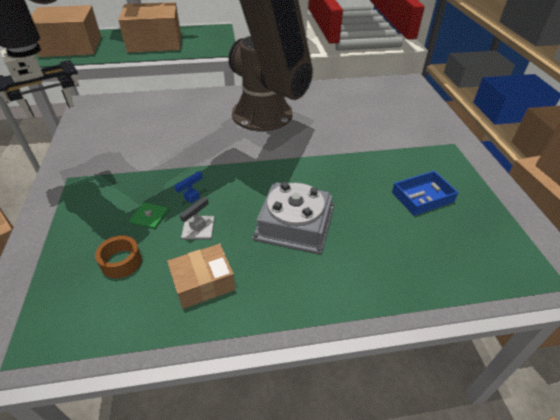

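View pics/top0.png

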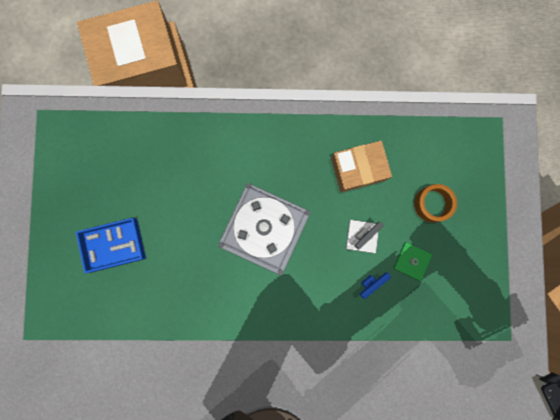

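Run:
```python
from h import *
crop('top0',330,200,110,110,7,'c1'); crop('top0',210,175,110,105,7,'c2')
crop('scene0',120,160,110,100,7,'c3'); crop('scene0',245,170,100,85,7,'c4')
```

```text
(no output)
```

View pics/c1.png

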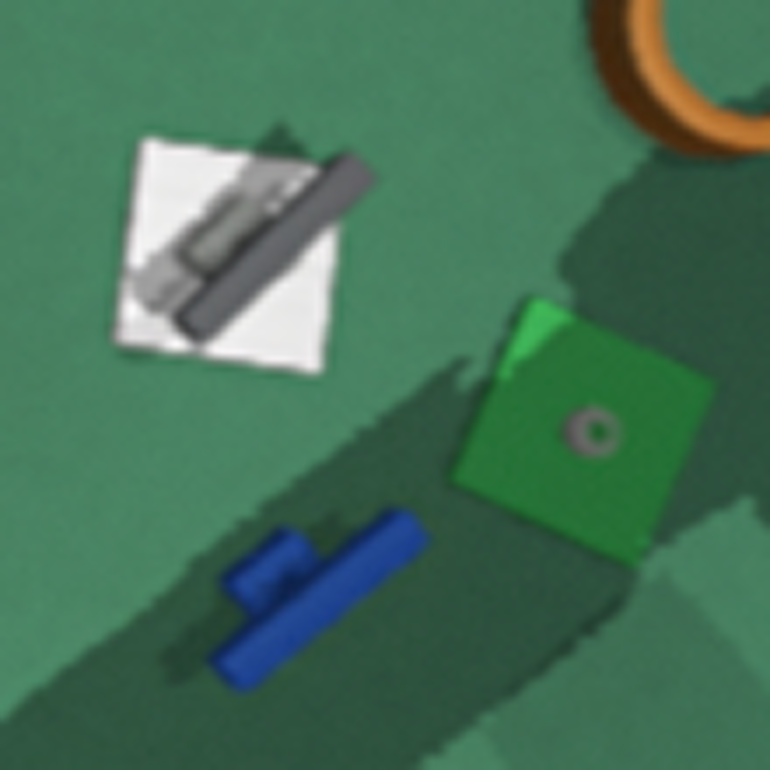

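View pics/c2.png

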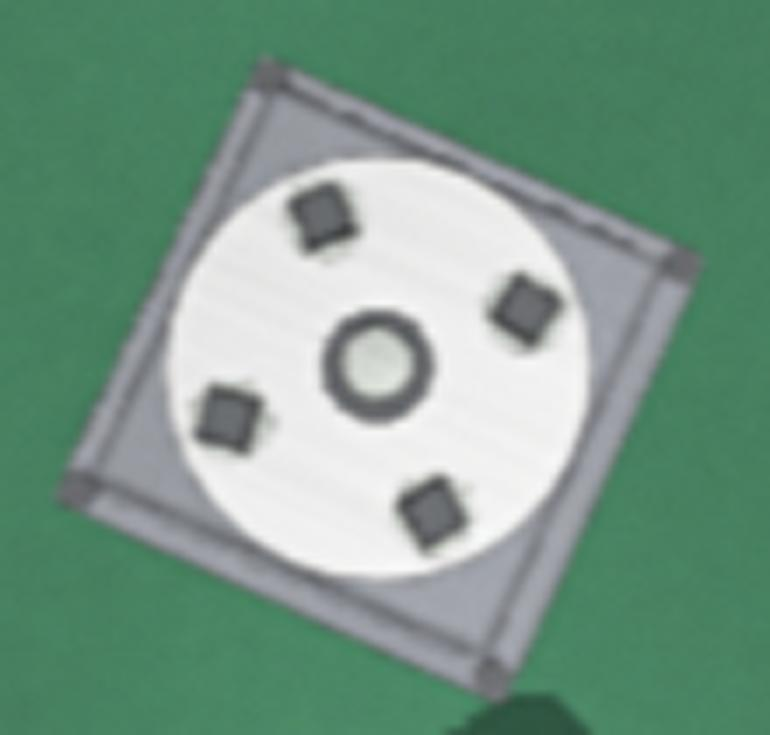

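View pics/c3.png

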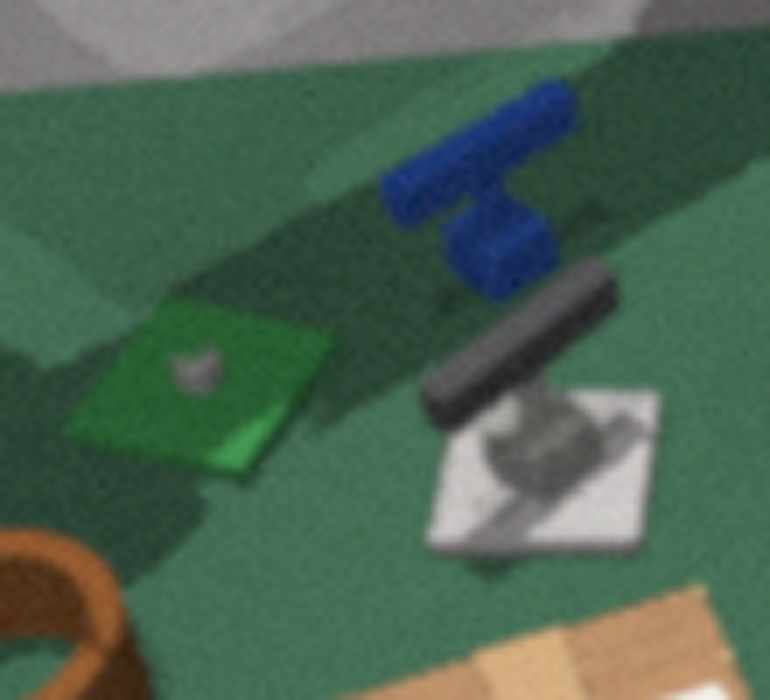

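View pics/c4.png

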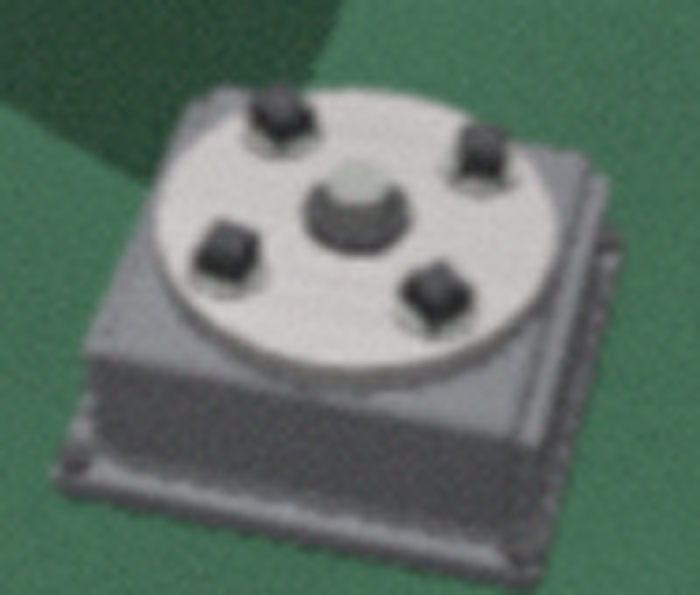

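Run:
```python
from h import *
def blobs(c,u0,v0,u1,v1,thr,amin=20):
    g=c['color'][v0:v1,u0:u1].max(axis=2).astype(np.uint8)
    g=cv2.resize(g,None,fx=8,fy=8,interpolation=cv2.INTER_CUBIC)
    m=(g<thr).astype(np.uint8); cs,_=cv2.findContours(m,cv2.RETR_EXTERNAL,cv2.CHAIN_APPROX_NONE)
    out=[]
    for k in cs:
        a=cv2.contourArea(k)/64
        if a<amin: continue
        r=cv2.minAreaRect(k); M=cv2.moments(k)
        f=lambda p:np.array(p)/8+[u0,v0]+(1/16-.5)
        out.append((a,f([M['m10']/M['m00'],M['m01']/M['m00']]),f(cv2.boxPoints(r))))
    return out
t=load('top0'); 
print('top')
pts=[]
for a,c,b in blobs(t,234,196,296,258,140):
    P=onz(t,*c,.103); B=np.array([onz(t,*q,.103) for q in b])
    e=B[1]-B[0]; L=[np.linalg.norm(B[(i+1)%4]-B[i])*1e3 for i in range(2)]
    print(round(a),c.round(1),(P*1e3).round(1),np.round(L,1),'yaw',round(np.degrees(np.arctan2(e[1],e[0]))%90,1))
s=load('scene0')
print('scene')
for a,c,b in blobs(s,264,178,326,222,95,10):
    print(round(a),c.round(1),(onz(s,*c,.096)*1e3).round(1))
# cover from bright mask
for n,c0,(u0,v0,u1,v1) in(('top',t,(210,175,320,280)),('scene',s,(245,170,345,255))):
    g=c0['color'][v0:v1,u0:u1].min(axis=2).astype(np.uint8)
    m=(g>165).astype(np.uint8);cs,_=cv2.findContours(m,cv2.RETR_EXTERNAL,cv2.CHAIN_APPROX_NONE)
    k=max(cs,key=cv2.contourArea);k=cv2.convexHull(k)
    W=np.array([onz(c0,p[0][0]+u0,p[0][1]+v0,.084)[:2] for p in k],np.float32)*1000
    print(n,'cover',cv2.minEnclosingCircle(W),cv2.fitEllipse(W))
# stand plate
g=t['color'].min(axis=2); 
for n,c0,(u0,v0,u1,v1),z in(('top',t,(335,210,392,260),.010),('scene',s,(175,210,220,242),.010)):
    g=c0['color'][v0:v1,u0:u1].min(axis=2).astype(np.uint8); m=(g>100).astype(np.uint8)
    cs,_=cv2.findContours(m,cv2.RETR_EXTERNAL,cv2.CHAIN_APPROX_NONE);k=max(cs,key=cv2.contourArea)
    W=np.array([onz(c0,p[0][0]+u0,p[0][1]+v0,z)[:2] for p in k],np.float32)*1000
    print(n,'plate',cv2.minAreaRect(W))
# bar
for n,c0,(u0,v0,u1,v1) in(('top',t,(345,212,392,255)),('scene',s,(175,190,215,225))):
    im=c0['color'][v0:v1,u0:u1].astype(int); mx=im.max(2);mn=im.min(2)
    m=((mx<125)&(mx-mn<14)).astype(np.uint8)
    cs,_=cv2.findContours(m,cv2.RETR_EXTERNAL,cv2.CHAIN_APPROX_NONE)
    for k in sorted(cs,key=cv2.contourArea)[-2:]:
        W=np.array([onz(c0,p[0][0]+u0,p[0][1]+v0,.086)[:2] for p in k],np.float32)*1000
        print(n,'bar',cv2.minAreaRect(W),cv2.contourArea(k))
```

```text
top
22 [236.7 255.9] [512.5  84.5 103. ] [21.8 10.4] yaw 0.4
42 [243.7 252.4] [521.1  67.6 103. ] [ 6.1 62.1] yaw 65.3
45 [293.3 252.7] [521.2 -54.7 103. ] [15.5 32.9] yaw 0.4
63 [271.2 247.7] [533.1   0.  103. ] [20. 21.] yaw 29.0
64 [242.2 234.4] [565.5  71.8 103. ] [21.2 20.4] yaw 75.8
181 [263.4 226.8] [584.7  19.7 103. ] [37.5 38.1] yaw 0.5
62 [284.6 218.9] [604.9 -32.6 103. ] [21.5 20.2] yaw 57.5
63 [255.6 205.5] [637.5  39.6 103. ] [20.3 21.6] yaw 21.3
29 [287.6 204.5] [640.9 -39.9 103. ] [ 6.3 49.3] yaw 67.7
93 [288.7 198.6] [655.6 -42.5 103. ] [49.  22.3] yaw 0.6
24 [241.3 203. ] [643.4  75.2 103. ] [46.6  5.8] yaw 65.6
65 [236.2 201. ] [648.3  87.9 103. ] [19.2 39.1] yaw 0.6
scene
54 [307.  212.2] [644.6  40.7  96. ]
50 [277.1 206.2] [611.5 -31.5  96. ]
77 [295.5 201.7] [601.8  18.8  96. ]
44 [313.6 191.5] [569.6  74.3  96. ]
253 [275.2 183.6] [522.4 -23.6  96. ]
top cover ((584.637451171875, 19.550769805908203), 77.30540466308594) ((585.3349609375, 19.47844886779785), (152.40170288085938, 153.77503967285156), 4.58956241607666)
scene cover ((587.0106811523438, 21.378555297851562), 76.1212387084961) ((587.416259765625, 20.935649871826172), (149.5797119140625, 151.05345153808594), 158.09034729003906)
top plate ((567.2783203125, -248.15614318847656), (84.29833984375, 83.40646362304688), 81.8017349243164)
scene plate ((569.8522338867188, -246.17727661132812), (83.20928955078125, 86.58930969238281), 81.47480010986328)
top bar ((600.0366821289062, -245.12344360351562), (1.568347101965628e-06, 5.107913017272949), 0.49020469188690186) 0.0
top bar ((572.853271484375, -240.4760284423828), (32.023101806640625, 88.8631591796875), 44.670005798339844) 236.5
scene bar ((637.967041015625, -198.23992919921875), (6.92903995513916e-06, 6.975613594055176), 88.03140258789062) 0.0
scene bar ((588.962646484375, -245.10586547851562), (102.2522201538086, 71.2960433959961), 2.4385452270507812) 356.5
```

Run:
```python
from h import *
t=load('top0'); s=load('scene0')
for n,c0,(u0,v0,u1,v1),T in(('top',t,(350,215,390,252),(85,95,105,115,125)),('scene',s,(178,193,212,224),(70,80,90,100))):
  for thr in T:
    im=c0['color'][v0:v1,u0:u1]; im=cv2.resize(im,None,fx=8,fy=8,interpolation=cv2.INTER_CUBIC).astype(int);mx=im.max(2);mn=im.min(2)
    m=((mx<thr)&(mx-mn<22)).astype(np.uint8); m=cv2.morphologyEx(m,cv2.MORPH_OPEN,np.ones((9,9),np.uint8))
    cs,_=cv2.findContours(m,cv2.RETR_EXTERNAL,cv2.CHAIN_APPROX_NONE);k=max(cs,key=cv2.contourArea)
    W=np.array([onz(c0,p[0][0]/8+u0-.44,p[0][1]/8+v0-.44,.086)[:2] for p in k],np.float32)*1000
    print(n,thr,np.round(cv2.minAreaRect(W)[0],1),np.round(cv2.minAreaRect(W)[1],1),round(cv2.minAreaRect(W)[2],1))
```

```text
top 85 [ 566.  -233.3] [ 7.9 36.8] 41.0
top 95 [ 560.7 -227.5] [17.6 55. ] 54.3
top 105 [ 572.7 -241.1] [29.4 90. ] 42.0
top 115 [ 573.1 -240.6] [32.1 90.7] 42.1
top 125 [ 573.1 -240.5] [32.9 90.9] 42.2
scene 70 [ 585.1 -241.3] [21.9 93.5] 39.4
scene 80 [ 584.4 -241.6] [26.6 95.2] 38.4
scene 90 [ 579.  -242.2] [ 39.8 103.2] 51.6
scene 100 [ 585.2 -236.3] [ 58.6 101.9] 46.3
```

Run:
```python
from h import *
t=load('top0'); s=load('scene0')
for q in [(345,150),(378,180),(172,320),(200,345),(274,249)]:
    print((onz(t,q[0]/7+330-.43,q[1]/7+200-.43,.086)*1e3).round(1))
# scene c3 bar top face corners
for q in [(590,258),(615,280),(425,378),(447,405)]:
    print('s',(onz(s,q[0]/7+120-.43,q[1]/7+160-.43,.086)*1e3).round(1))
def cmd(x,y,z,yaw):
    st=get_state(); r=st['eef_rot']; R=Ro.from_euler('xyz',r,degrees=True).as_matrix()
    print(R.T@(np.array([x,y,z])-st['tcp_pos']*1e3), 'yaw cmd',-np.radians(yaw-r[2]))
cmd(569,-246,120,-47)
```

```text
[ 602.8 -272.9   86. ]
[ 592.  -284.8   86. ]
[ 540.8 -209.3   86. ]
[ 531.9 -219.3   86. ]
[ 566.7 -246.6   86. ]
s [ 535.3 -219.    86. ]
s [ 549.2 -209.9   86. ]
s [ 592.1 -279.8   86. ]
s [ 607.3 -271.7   86. ]
[-417.52456155  216.21879287  105.95807655] yaw cmd -1.897592860944023
```

Emit:
apply_moves([
  {"grip":0.75,"dp":[-417,216.7,80],"yaw":-1.8975},
  {"grip":0.75,"dp":[-417,216.7,80],"yaw":-1.8975},
  {"grip":0.75,"dp":[-417,216.7,80],"yaw":-1.8975},
  {"grip":0.75,"dp":[-417,216.7,80],"yaw":-1.8975},
  {"grip":0.75,"dp":[-417,216.7,80],"yaw":-1.8975},
  {"grip":0.75,"dp":[-417,216.7,107],"yaw":-1.8975},
  {"grip":0.75,"dp":[-417,216.7,107],"yaw":-1.8975},
  {"grip":0.75,"dp":[-417,216.7,107],"yaw":-1.8975},
  {"grip":0.75,"dp":[-417,216.7,107],"yaw":-1.8975},
  {"grip":0.75,"dp":[-417,216.7,107],"yaw":-1.8975},
  {"grip":0.75,"dp":[-417,216.7,107],"yaw":-1.8975},
  {"grip":0.75,"dp":[-417,216.7,107],"yaw":-1.8975},
], newtons=60)

```text
time_s: 1.6
tcp_pos: [0.5684, -0.2463, 0.1194]
eef_rot: [180.0, 0.0, -47.2]
contact_force: [-0.2, -0.8, -0.2]
gripper_width: 0.0659
```

Run:
```python
from h import *
print(get_state()); snap('scene','s1'); snap('top','t1'); crop('s1',140,130,120,100,6,'c5'); crop('t1',320,180,100,90,7,'c6')
```

```text
{'time_s': 1.6, 'joints': array([-5.39739322e+00,  2.03335521e+01, -1.45956907e+01, -5.35902363e-03,
       -5.50871158e+01,  4.81870260e+01]), 'qd': array([-0.17618029, -0.18621881,  0.01603747, -0.00667895, -0.04632968,
       -0.12487078]), 'joint_torque': array([  0.16709443, -54.11094189,  25.61827004,   6.04407012,
         0.08410645,   0.25251844]), 'tcp_pos': array([ 0.56836553, -0.24632533,  0.11941512]), 'eef_rot': array([ 1.79992368e+02,  1.51217934e-02, -4.72134360e+01]), 'contact_force': array([-0.23290692, -0.83902448, -0.23111218]), 'moment': array([-0.03185688,  0.16357928, -0.01616809]), 'gripper_width': 0.06586447788231653}
```

View pics/c5.png

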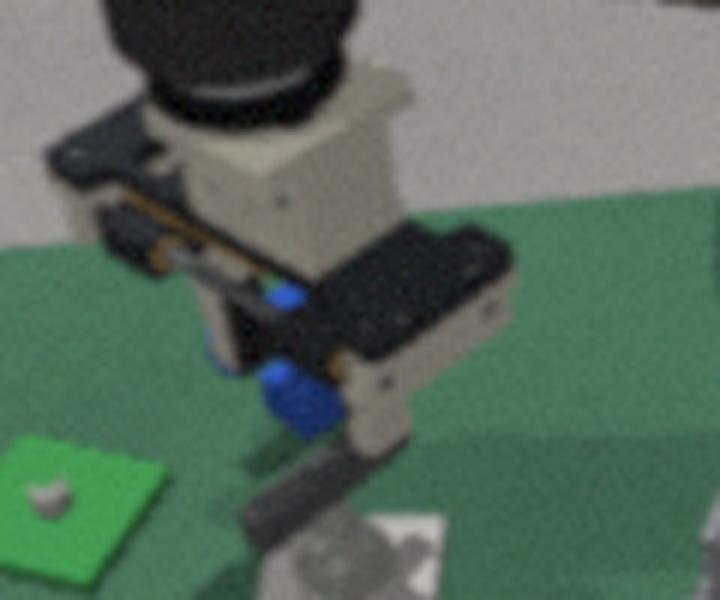

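View pics/t1.png

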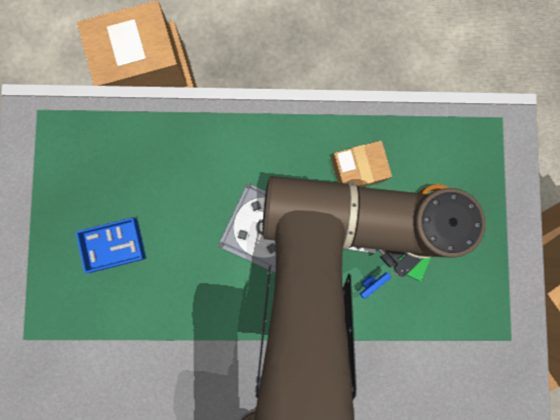

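Emit:
apply_moves([
  {"grip":0.75,"dp":[0,0,40],"yaw":0},
  {"grip":0.75,"dp":[0,0,64],"yaw":0},
  {"grip":0.75,"dp":[0,0,64],"yaw":0},
  {"grip":0.0,"dp":[0,0,64],"yaw":0},
  {"grip":0.0,"dp":[0,0,64],"yaw":0},
  {"grip":0.0,"dp":[0,0,64],"yaw":0},
  {"grip":0.0,"dp":[0,0,64],"yaw":0},
], newtons=60)

```text
time_s: 2.58
tcp_pos: [0.5688, -0.2463, 0.0561]
eef_rot: [-180.0, -0.0, -47.0]
contact_force: [-0.9, 0.2, -1.1]
gripper_width: 0.0318
```

Run:
```python
from h import *
print(get_state()); snap('scene','s2'); crop('s2',140,130,120,100,6,'c5')
```

```text
{'time_s': 2.575, 'joints': array([-5.38820900e+00,  2.42600084e+01, -1.82265925e+01,  1.01301426e-03,
       -4.74643492e+01,  4.83822755e+01]), 'qd': array([ 0.03606035,  0.33039752, -0.20028401, -0.07264166,  0.03455379,
        0.0594939 ]), 'joint_torque': array([-3.68471738e-03, -5.70014298e+01,  2.31290352e+01,  5.45562655e+00,
        8.39300151e-02, -2.64490016e-03]), 'tcp_pos': array([ 0.56876976, -0.24630269,  0.05611084]), 'eef_rot': array([-1.79967982e+02, -3.71654893e-02, -4.70052594e+01]), 'contact_force': array([-0.87063928,  0.24500004, -1.13482432]), 'moment': array([-0.0145228 ,  0.12666629, -0.0659739 ]), 'gripper_width': 0.0317568074214884}
```

View pics/c5.png

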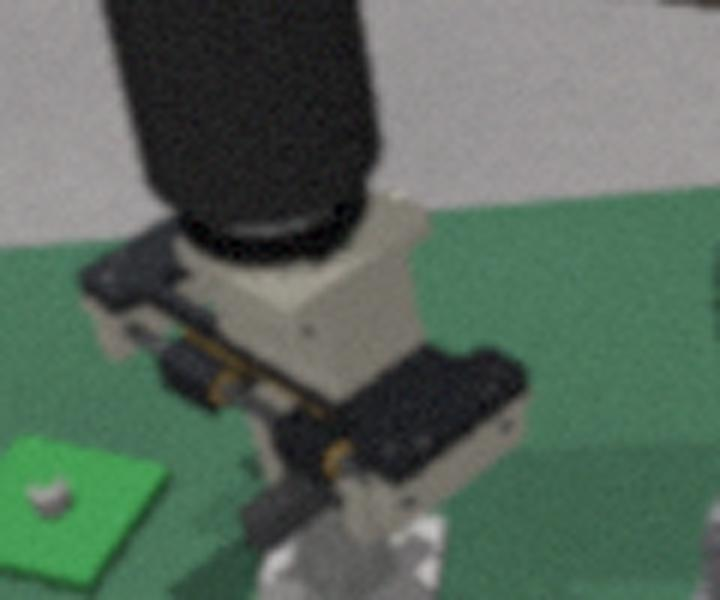

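Emit:
apply_moves([
  {"grip":0.0,"dp":[0,0,0],"yaw":0},
  {"grip":0.0,"dp":[0,0,0],"yaw":0},
  {"grip":0.0,"dp":[0,0,0],"yaw":0},
  {"grip":0.0,"dp":[0,0,0],"yaw":0},
])

```text
time_s: 3.12
tcp_pos: [0.5686, -0.2463, 0.0556]
eef_rot: [-180.0, -0.0, -47.0]
contact_force: [0.6, 0.9, 2.0]
gripper_width: 0.0161
```

Run:
```python
from h import *
print(get_state())
```

```text
{'time_s': 3.125, 'joints': array([-5.38507306e+00,  2.42992020e+01, -1.82363766e+01,  1.26288232e-03,
       -4.74620109e+01,  4.83874368e+01]), 'qd': array([ 0.03056766,  0.00590349, -0.07086929,  0.02178305,  0.00996889,
        0.04965779]), 'joint_torque': array([-8.23854120e-03, -5.58548105e+01,  2.27661252e+01,  5.32552645e+00,
        2.95166066e-01,  3.09817528e-02]), 'tcp_pos': array([ 0.56858418, -0.24625402,  0.05564997]), 'eef_rot': array([-1.79999095e+02, -2.42023123e-03, -4.69967825e+01]), 'contact_force': array([0.6084801 , 0.88909444, 1.98065766]), 'moment': array([ 0.10295899,  0.33196741, -0.02967868]), 'gripper_width': 0.01606017314065927}
```

Gripped at 16 mm, the bar's width. I'll lift and look at how the wrench sits in the jaws.

Emit:
apply_moves([
  {"grip":0.0,"dp":[0,0,-40],"yaw":0},
  {"grip":0.0,"dp":[0,0,-85],"yaw":0},
  {"grip":0.0,"dp":[0,0,-110],"yaw":0},
  {"grip":0.0,"dp":[0,0,-110],"yaw":0},
])

```text
time_s: 3.62
tcp_pos: [0.5694, -0.2463, 0.1671]
eef_rot: [-179.9, -0.1, -47.0]
contact_force: [0.4, 0.6, -4.4]
gripper_width: 0.0149
```

Run:
```python
from h import *
print(get_state()); snap('scene','s3'); crop('s3',140,110,130,110,6,'c5'); snap('top','t3'); crop('t3',320,180,100,90,7,'c6')
```

```text
{'time_s': 3.625, 'joints': array([-5.38644273e+00,  1.78282833e+01, -1.13941834e+01, -3.45109717e-03,
       -6.05872221e+01,  4.83857621e+01]), 'qd': array([ 0.05074372,  1.96445631, -2.78835566, -0.97232889,  1.42471312,
        0.03047957]), 'joint_torque': array([-5.23377070e-02, -5.61458123e+01,  2.97186470e+01,  7.30763465e+00,
       -3.63507019e-01,  8.15063249e-04]), 'tcp_pos': array([ 0.56942862, -0.2463217 ,  0.16713079]), 'eef_rot': array([-1.79871360e+02, -1.40282572e-01, -4.70025279e+01]), 'contact_force': array([ 0.41239137,  0.57267082, -4.3727583 ]), 'moment': array([-0.01318834,  0.10517266,  0.0254398 ]), 'gripper_width': 0.014904252727000246}
```

View pics/c5.png

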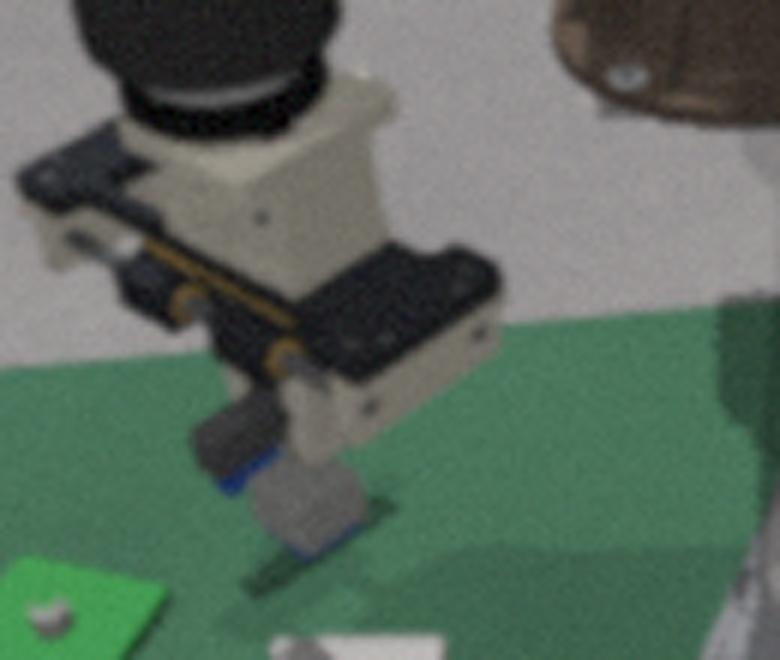

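View pics/c6.png

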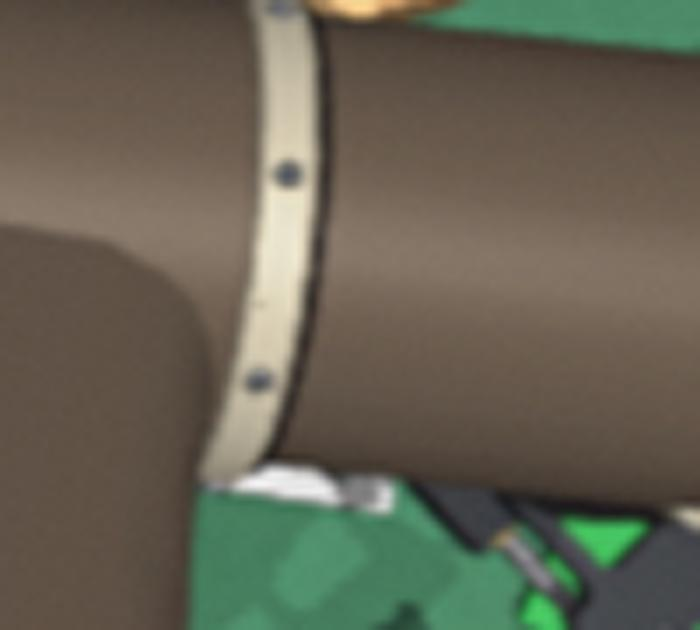

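```bash
cat >> h.py <<'E'
def wpts(x,y,z,yaw):
    R=Ro.from_euler('z',yaw,degrees=True).as_matrix(); o=np.array([x,y,z]); d={}
    for sx in(1,-1):
        for sy in(1,-1):
            d['so%+d%+d'%(sx,sy)]=o+R@[sx*.0165,sy*.0165,0]; d['sT%+d%+d'%(sx,sy)]=o+R@[sx*.0165,sy*.0165,.026]
            d['bT%+d%+d'%(sx,sy)]=o+R@[sx*.045,sy*.008,.076]; d['bo%+d%+d'%(sx,sy)]=o+R@[sx*.045,sy*.008,.054]
    return d
E
python3 - <<'E'
from h import *
s=load('s3')
for k,P in wpts(.5694,-.2463,.1211,-47).items(): 
    p=proj(s,P); print(k,p.round(1),((p+.43-[140,110])*6).round(0))
im=cv2.imread('pics/s3.png')[150:215,165:215]; cv2.imwrite('pics/c7.png',cv2.resize(im,None,fx=11,fy=9*11/9,interpolation=cv2.INTER_CUBIC))
E
```

```text
so+1+1 [191.2 202.5] [310. 558.]
sT+1+1 [189.6 194.9] [300. 512.]
bT+1+1 [174.8 184. ] [211. 447.]
bo+1+1 [176.4 191. ] [221. 489.]
so+1-1 [182.3 197. ] [256. 524.]
sT+1-1 [180.5 189.3] [246. 479.]
bT+1-1 [170.2 181.2] [184. 430.]
bo+1-1 [171.9 188.2] [194. 472.]
so-1+1 [200.8 195.6] [367. 516.]
sT-1+1 [199.4 188. ] [359. 470.]
bT-1+1 [202.7 165.4] [379. 335.]
bo-1+1 [203.9 172.4] [386. 377.]
so-1-1 [191.9 190.2] [314. 484.]
sT-1-1 [190.4 182.6] [305. 438.]
bT-1-1 [198.2 162.9] [352. 320.]
bo-1-1 [199.4 169.9] [359. 362.]
```

View pics/c7.png

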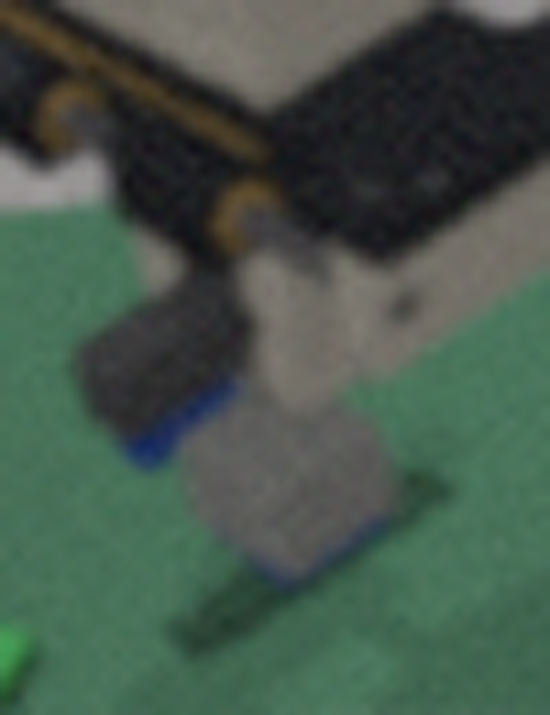

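Emit:
apply_moves([
  {"grip":0.0,"dp":[-50,-35,0],"yaw":0.06},
  {"grip":0.0,"dp":[-100,-70,0],"yaw":0.12},
  {"grip":0.0,"dp":[-150,-105,0],"yaw":0.18},
  {"grip":0.0,"dp":[-190,-133,0],"yaw":0.244},
  {"grip":0.0,"dp":[-204.5,-142.7,0],"yaw":0.244},
  {"grip":0.0,"dp":[-204.5,-142.7,0],"yaw":0.244},
  {"grip":0.0,"dp":[-204.5,-142.7,0],"yaw":0.244},
])

```text
time_s: 4.6
tcp_pos: [0.5331, -0.0001, 0.1647]
eef_rot: [179.9, 0.0, -61.0]
contact_force: [1.3, -0.3, -2.6]
gripper_width: 0.0156
```

Run:
```python
from h import *
print(get_state()); snap('scene','s4'); crop('s4',225,110,130,110,6,'c5'); snap('top','t4')
s=load('s4'); st=get_state(); p=st['tcp_pos']
for k,P in wpts(p[0],p[1],p[2]-.046,st['eef_rot'][2]).items():
    if k[0]=='s' or 1: print(k,((proj(s,P)+.43-[225,110])*6).round(0))
```

```text
{'time_s': 4.6, 'joints': array([ 2.10744620e+01,  1.01929784e+01, -2.21748802e+01, -5.12830672e-04,
       -5.77331265e+01,  7.94259970e+00]), 'qd': array([-0.80295942, -0.18625764,  0.37951306, -0.00292945, -0.04243938,
       -0.125515  ]), 'joint_torque': array([ 7.06356224e-01, -4.26993155e+01,  2.76367897e+01,  6.78455159e+00,
        5.59311686e-02, -4.41019249e-03]), 'tcp_pos': array([ 5.33063958e-01, -1.25925292e-04,  1.64673585e-01]), 'eef_rot': array([ 1.79900043e+02,  1.43832163e-02, -6.09832250e+01]), 'contact_force': array([ 1.29220358, -0.27983715, -2.60749495]), 'moment': array([-0.06038918,  0.11519085,  0.05252056]), 'gripper_width': 0.015618839899117509}
so+1+1 [352. 450.]
sT+1+1 [353. 405.]
bT+1+1 [288. 328.]
bo+1+1 [288. 370.]
so+1-1 [307. 412.]
sT+1-1 [307. 367.]
bT+1-1 [265. 310.]
bo+1-1 [266. 351.]
so-1+1 [410. 421.]
sT-1+1 [411. 376.]
bT-1+1 [453. 251.]
bo-1+1 [451. 292.]
so-1-1 [364. 384.]
sT-1-1 [365. 339.]
bT-1-1 [430. 234.]
bo-1-1 [428. 274.]
```

View pics/c5.png

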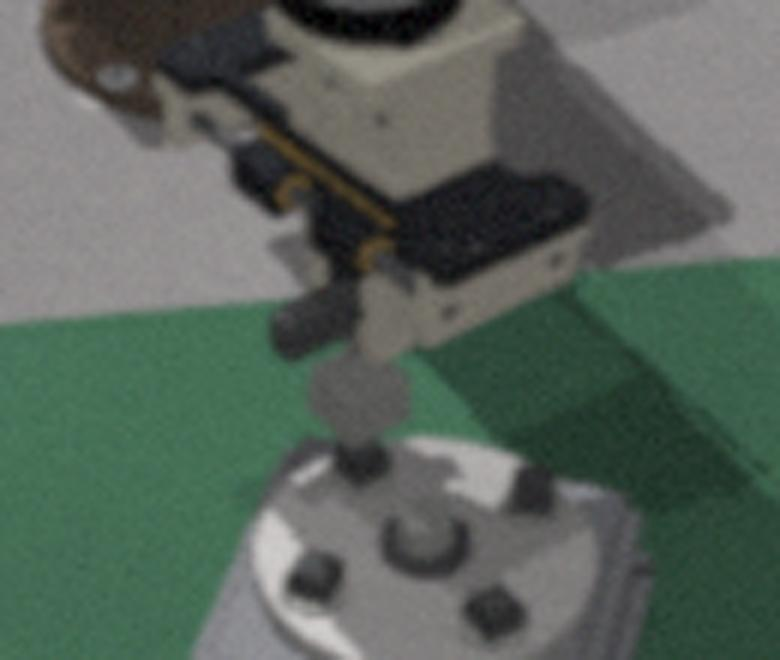

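View pics/t4.png

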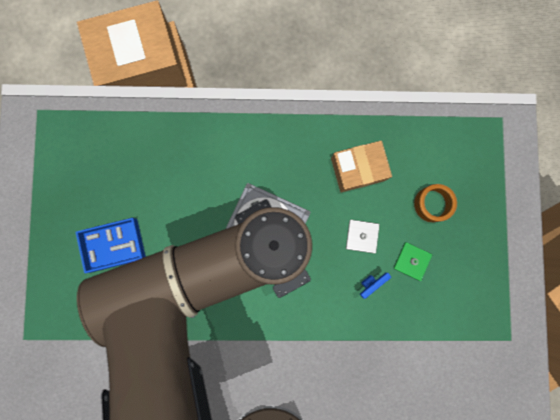

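Emit:
apply_moves([
  {"grip":0.0,"dp":[0,0,12],"yaw":0},
  {"grip":0.0,"dp":[0,0,19],"yaw":0},
  {"grip":0.0,"dp":[0,0,21],"yaw":0},
  {"grip":0.0,"dp":[0,0,21],"yaw":0},
])

```text
time_s: 5.2
tcp_pos: [0.5334, 0.0005, 0.1443]
eef_rot: [180.0, -0.0, -61.0]
contact_force: [0.0, 0.5, -3.3]
gripper_width: 0.0152
```

```bash
cat > st.py <<'E'
from h import *
st=get_state(); print(st['time_s'],(st['tcp_pos']*1e3).round(1),st['eef_rot'].round(2),'F',st['contact_force'].round(1),'M',st['moment'].round(3),'j6',st['joint_torque'][5].round(3),st['joints'][5].round(1),st['gripper_width'].round(4))
E
python3 st.py; python3 st.py
```

```text
Traceback (most recent call last):
  File "st.py", line 2, in <module>
    st=get_state(); print(st['time_s'],(st['tcp_pos']*1e3).round(1),st['eef_rot'].round(2),'F',st['contact_force'].round(1),'M',st['moment'].round(3),'j6',st['joint_torque'][5].round(3),st['joints'][5].round(1),st['gripper_width'].round(4))
                                                                                                                                                                                                                   ^^^^^^^^^^^^^^^^^^^^^^^^^
AttributeError: 'float' object has no attribute 'round'
Traceback (most recent call last):
  File "st.py", line 2, in <module>
    st=get_state(); print(st['time_s'],(st['tcp_pos']*1e3).round(1),st['eef_rot'].round(2),'F',st['contact_force'].round(1),'M',st['moment'].round(3),'j6',st['joint_torque'][5].round(3),st['joints'][5].round(1),st['gripper_width'].round(4))
                                                                                                                                                                                                                   ^^^^^^^^^^^^^^^^^^^^^^^^^
AttributeError: 'float' object has no attribute 'round'
```

Emit:
apply_moves([
  {"grip":0.0,"dp":[0,0,3],"yaw":0},
  {"grip":0.0,"dp":[0,0,6],"yaw":0},
  {"grip":0.0,"dp":[0,0,6],"yaw":0},
])

```text
time_s: 5.58
tcp_pos: [0.5333, 0.0006, 0.1383]
eef_rot: [180.0, 0.0, -61.0]
contact_force: [0.3, -0.5, -3.1]
gripper_width: 0.0152
```

```bash
sed -i "s/st\['gripper_width'\].round(4)/st['gripper_width']/" st.py; python3 st.py
```

```text
5.575 [533.3   0.6 138.3] [ 1.7998e+02  1.0000e-02 -6.0980e+01] F [ 0.3 -0.5 -3.1] M [ 0.062  0.073 -0.037] j6 0.002 7.9 0.015232668996069745
```

Emit:
apply_moves([
  {"grip":0.0,"dp":[0,0,4],"yaw":0},
  {"grip":0.0,"dp":[0,0,5.5],"yaw":0},
  {"grip":0.0,"dp":[0,0,5.5],"yaw":0},
])

```text
time_s: 5.95
tcp_pos: [0.5334, 0.0006, 0.1329]
eef_rot: [180.0, 0.0, -61.0]
contact_force: [0.3, 0.0, -4.0]
gripper_width: 0.0156
```

```bash
python3 st.py;  python3 - <<'E'
from h import *
snap('scene','s5'); crop('s5',225,110,130,110,6,'c5')
E
```

```text
5.95 [533.4   0.6 132.9] [179.98   0.   -60.98] F [ 0.3  0.  -4. ] M [0.015 0.071 0.025] j6 0.001 7.9 0.01564806422052198
```

View pics/c5.png

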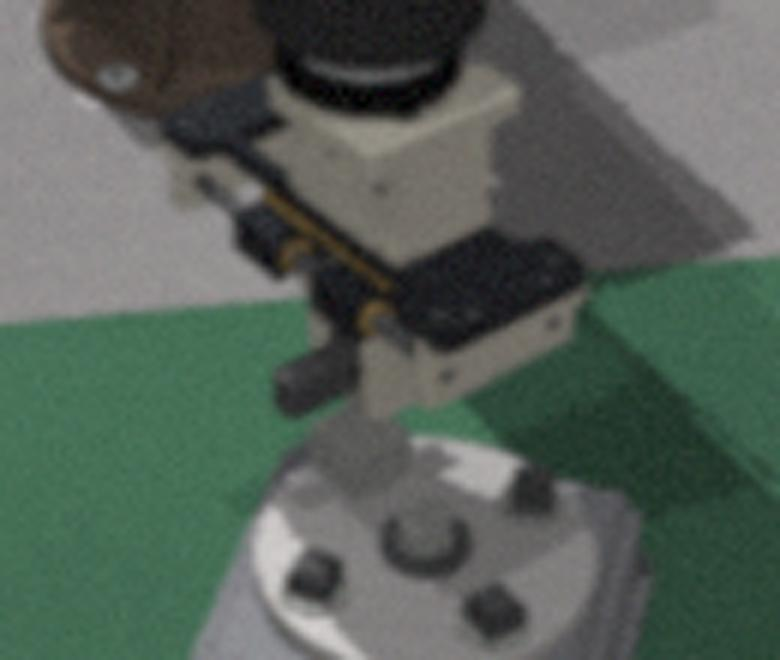

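Emit:
apply_moves([
  {"grip":0.0,"dp":[0,0,0],"yaw":0.06},
  {"grip":0.0,"dp":[0,0,0],"yaw":0.12},
])

```text
time_s: 6.25
tcp_pos: [0.5336, 0.0007, 0.1332]
eef_rot: [-180.0, 0.0, -68.0]
contact_force: [-0.1, 1.7, -2.9]
gripper_width: 0.0156
```

```bash
python3 st.py
```

```text
6.25 [533.6   0.7 133.2] [-179.98    0.    -67.97] F [-0.1  1.7 -2.9] M [0.525 0.089 0.055] j6 0.789 0.9 0.015600039315769048
```

Emit:
apply_moves([
  {"grip":0.0,"dp":[0,0,0],"yaw":0.06},
  {"grip":0.0,"dp":[0,0,0],"yaw":0.12},
  {"grip":0.0,"dp":[0,0,0],"yaw":0.18},
  {"grip":0.0,"dp":[0,0,0],"yaw":0.24},
])

```text
time_s: 6.75
tcp_pos: [0.5339, 0.0012, 0.1332]
eef_rot: [-179.9, 0.0, -81.7]
contact_force: [0.4, 2.2, -4.5]
gripper_width: 0.0159
```

```bash
python3 st.py
```

```text
6.75 [533.9   1.2 133.2] [-1.7994e+02  4.0000e-02 -8.1710e+01] F [ 0.4  2.2 -4.5] M [ 0.983 -0.123  0.061] j6 0.714 -12.9 0.015861303451895094
```

Emit:
apply_moves([
  {"grip":0.0,"dp":[-0.6,0,0],"yaw":0.1},
  {"grip":0.0,"dp":[-1.2,0,0],"yaw":0.22},
  {"grip":0.0,"dp":[-1.2,0,0],"yaw":0.34},
  {"grip":0.0,"dp":[-1.2,0,0],"yaw":0.46},
  {"grip":0.0,"dp":[-1.2,0,0],"yaw":0.565},
  {"grip":0.0,"dp":[-1.2,0,0],"yaw":0.565},
])

```text
time_s: 7.5
tcp_pos: [0.534, 0.0016, 0.1333]
eef_rot: [-179.9, 0.0, -113.9]
contact_force: [3.6, -2.9, -6.1]
gripper_width: 0.0154
```

```bash
python3 st.py
```

```text
7.5 [534.    1.6 133.3] [-1.7993e+02  2.0000e-02 -1.1393e+02] F [ 3.6 -2.9 -6.1] M [-0.866 -1.239 -0.004] j6 -0.922 -45.2 0.015446424856210974
```

Emit:
apply_moves([
  {"grip":0.0,"dp":[0,0,0],"yaw":-0.1},
  {"grip":0.0,"dp":[0,0,-18],"yaw":-0.1},
  {"grip":0.0,"dp":[0,0,-33],"yaw":-0.15},
  {"grip":0.0,"dp":[-20,-20.5,-33],"yaw":-0.3},
  {"grip":0.0,"dp":[-52,-53,-33],"yaw":-0.47},
  {"grip":0.0,"dp":[-79.5,-81.2,-33],"yaw":-0.64},
  {"grip":0.0,"dp":[-79.5,-81.2,-33],"yaw":-0.79},
  {"grip":0.0,"dp":[-79.5,-81.2,-33],"yaw":-0.79},
  {"grip":0.0,"dp":[-79.5,-81.2,-20],"yaw":-0.79},
  {"grip":0.0,"dp":[-79.5,-81.2,-12],"yaw":-0.79},
  {"grip":0.0,"dp":[-79.5,-81.2,-12],"yaw":-0.79},
])

```text
time_s: 8.88
tcp_pos: [0.6388, 0.0411, 0.144]
eef_rot: [179.9, 0.0, -68.8]
contact_force: [0.6, 0.2, -2.7]
gripper_width: 0.0157
```

```bash
python3 st.py
python3 - <<'E'
from h import *
snap('scene','s6'); crop('s6',225,110,130,110,6,'c5')
E
```

```text
8.875 [638.8  41.1 144. ] [ 1.7989e+02  2.0000e-02 -6.8770e+01] F [ 0.6  0.2 -2.7] M [-0.037  0.101  0.019] j6 -0.016 0.1 0.015720127526236614
```

View pics/c5.png

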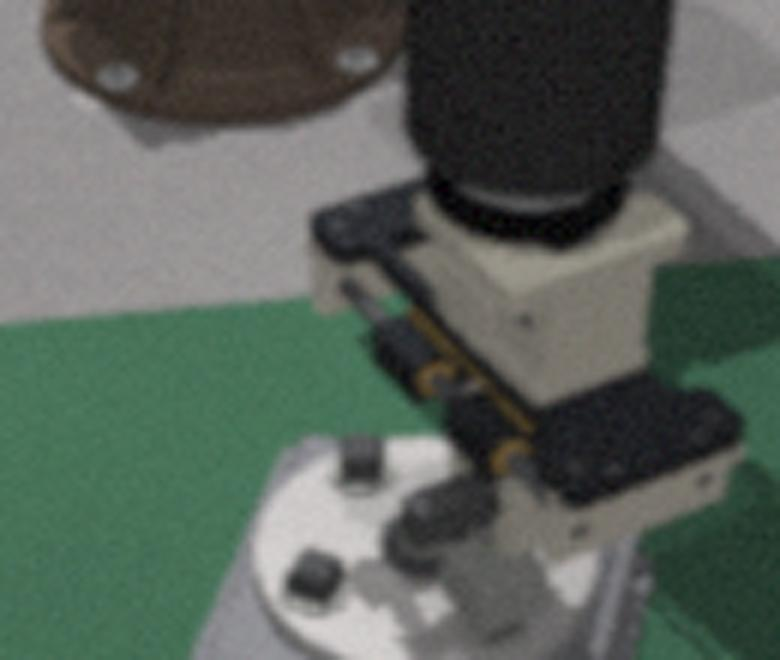

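Emit:
apply_moves([
  {"grip":0.0,"dp":[0,0,4],"yaw":0},
  {"grip":0.0,"dp":[0,0,8],"yaw":0},
  {"grip":0.0,"dp":[0,0,12],"yaw":0},
  {"grip":0.0,"dp":[0,0,12],"yaw":0},
])

```text
time_s: 9.43
tcp_pos: [0.6395, 0.0413, 0.1326]
eef_rot: [180.0, 0.0, -68.7]
contact_force: [-0.7, 0.1, -1.4]
gripper_width: 0.0154
```

```bash
python3 st.py
```

```text
9.425 [639.5  41.3 132.6] [179.95   0.   -68.72] F [-0.7  0.1 -1.4] M [-0.056  0.067  0.041] j6 0.001 0.2 0.015435669134390517
```

Emit:
apply_moves([
  {"grip":0.0,"dp":[0,0,0],"yaw":0.1},
  {"grip":0.0,"dp":[0,0,0],"yaw":0.2},
  {"grip":0.0,"dp":[0,0,0],"yaw":0.3},
  {"grip":0.0,"dp":[0,0,0],"yaw":0.4},
])

```text
time_s: 9.93
tcp_pos: [0.6398, 0.0417, 0.1331]
eef_rot: [-180.0, 0.0, -91.8]
contact_force: [0.3, 2.1, -4.1]
gripper_width: 0.0155
```

```bash
python3 st.py
```

```text
9.925 [639.8  41.7 133.1] [-1.7999e+02  2.0000e-02 -9.1810e+01] F [ 0.3  2.1 -4.1] M [0.424 0.176 0.078] j6 1.237 -22.9 0.015482040464662061
```

Emit:
apply_moves([
  {"grip":0.0,"dp":[0,0,0],"yaw":0.12},
  {"grip":0.0,"dp":[0,0,0],"yaw":0.24},
  {"grip":0.0,"dp":[0,0,0],"yaw":0.36},
  {"grip":0.0,"dp":[0,0,0],"yaw":0.48},
  {"grip":0.0,"dp":[0,0,0],"yaw":0.545},
  {"grip":0.0,"dp":[0,0,0],"yaw":0.545},
])

```text
time_s: 10.68
tcp_pos: [0.64, 0.0416, 0.1331]
eef_rot: [-180.0, 0.0, -122.8]
contact_force: [1.0, 1.2, -4.1]
gripper_width: 0.0154
```

```bash
python3 st.py
```

```text
10.675 [640.   41.6 133.1] [-1.7999e+02  3.0000e-02 -1.2283e+02] F [ 1.   1.2 -4.1] M [ 0.276 -0.376 -0.01 ] j6 -0.588 -53.9 0.015400238199299629
```

Emit:
apply_moves([
  {"grip":0.0,"dp":[0,0,0],"yaw":-0.1},
  {"grip":0.0,"dp":[0,0,-18],"yaw":-0.1},
  {"grip":0.0,"dp":[0,0,-32],"yaw":-0.1},
  {"grip":0.0,"dp":[4,25,-32],"yaw":-0.2},
  {"grip":0.0,"dp":[9,60,-32],"yaw":-0.326},
  {"grip":0.0,"dp":[11.7,79.2,-32],"yaw":-0.326},
  {"grip":0.0,"dp":[11.7,79.2,-32],"yaw":-0.326},
  {"grip":0.0,"dp":[11.7,79.2,-20],"yaw":-0.326},
  {"grip":0.0,"dp":[11.7,79.2,-12],"yaw":-0.326},
  {"grip":0.0,"dp":[11.7,79.2,-12],"yaw":-0.326},
])

```text
time_s: 11.92
tcp_pos: [0.5665, 0.074, 0.1435]
eef_rot: [179.9, -0.1, -104.2]
contact_force: [0.0, -0.6, -3.2]
gripper_width: 0.0153
```

```bash
python3 st.py
python3 - <<'E'
from h import *
snap('scene','s7'); crop('s7',225,110,130,110,6,'c5'); snap('top','t7')
E
```

```text
11.925 [566.5  74.  143.5] [ 1.7988e+02 -1.0000e-01 -1.0424e+02] F [ 0.  -0.6 -3.2] M [ 0.056  0.039 -0.022] j6 -0.007 -41.3 0.015271203970143
```

View pics/c5.png

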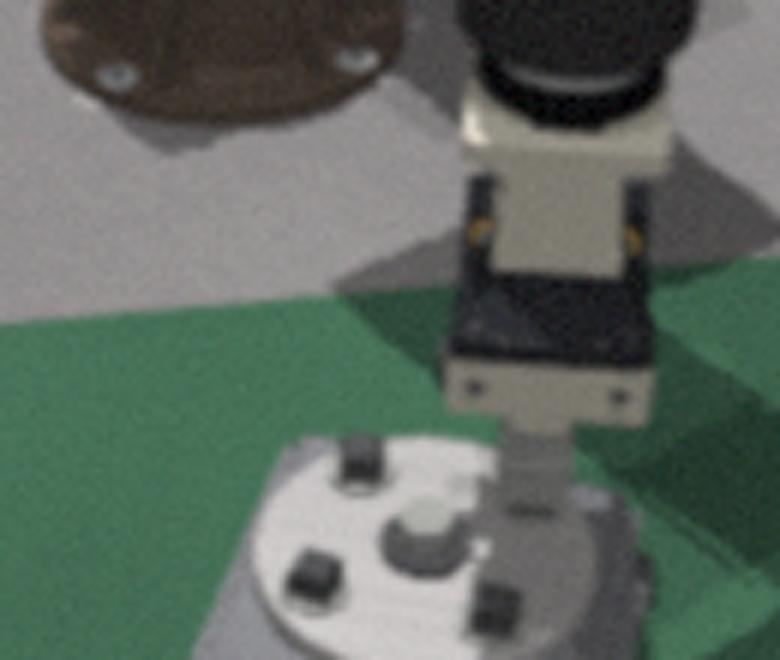

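Emit:
apply_moves([
  {"grip":0.0,"dp":[0,0,4],"yaw":0},
  {"grip":0.0,"dp":[0,0,8],"yaw":0},
  {"grip":0.0,"dp":[0,0,11.5],"yaw":0},
  {"grip":0.0,"dp":[0,0,11.5],"yaw":0},
])

```text
time_s: 12.52
tcp_pos: [0.5667, 0.0745, 0.1332]
eef_rot: [180.0, -0.0, -104.2]
contact_force: [-0.1, -0.4, -4.3]
gripper_width: 0.0157
```

```bash
python3 st.py
```

```text
12.525 [566.7  74.5 133.2] [ 1.7997e+02 -2.0000e-02 -1.0418e+02] F [-0.1 -0.4 -4.3] M [-0.011  0.078  0.008] j6 0.001 -41.3 0.015714175500622086
```

Emit:
apply_moves([
  {"grip":0.0,"dp":[0,0,0],"yaw":0.1},
  {"grip":0.0,"dp":[0,0,0],"yaw":0.2},
  {"grip":0.0,"dp":[0,0,0],"yaw":0.3},
  {"grip":0.0,"dp":[0,0,0],"yaw":0.4},
])

```text
time_s: 13.02
tcp_pos: [0.5671, 0.0745, 0.1338]
eef_rot: [-180.0, 0.0, -127.3]
contact_force: [-0.5, -1.4, -4.0]
gripper_width: 0.0156
```

```bash
python3 st.py
```

```text
13.025 [567.1  74.5 133.8] [-1.7997e+02  1.0000e-02 -1.2727e+02] F [-0.5 -1.4 -4. ] M [-0.347 -0.285  0.073] j6 1.237 -64.4 0.015639988275523688
```

Emit:
apply_moves([
  {"grip":0.0,"dp":[0,0,0],"yaw":0.12},
  {"grip":0.0,"dp":[0,0,0],"yaw":0.24},
  {"grip":0.0,"dp":[0,0,0],"yaw":0.36},
  {"grip":0.0,"dp":[0,0,0],"yaw":0.48},
  {"grip":0.0,"dp":[0,0,0],"yaw":0.545},
  {"grip":0.0,"dp":[0,0,0],"yaw":0.545},
])

```text
time_s: 13.78
tcp_pos: [0.5673, 0.0743, 0.1338]
eef_rot: [-180.0, 0.0, -158.3]
contact_force: [1.8, -2.8, -3.9]
gripper_width: 0.0156
```

```bash
python3 st.py
```

```text
13.775 [567.3  74.3 133.8] [-1.7997e+02  3.0000e-02 -1.5829e+02] F [ 1.8 -2.8 -3.9] M [-0.87  -0.695  0.073] j6 -0.6 -95.4 0.015610925145129064
```

Emit:
apply_moves([
  {"grip":0.0,"dp":[0,0,0],"yaw":-0.1},
  {"grip":0.0,"dp":[0,0,-18],"yaw":-0.1},
  {"grip":0.0,"dp":[0,0,-33],"yaw":-0.1},
  {"grip":0.0,"dp":[0.5,-25,-33],"yaw":-0.25},
  {"grip":0.0,"dp":[1.0,-65,-33],"yaw":-0.4},
  {"grip":0.0,"dp":[1.5,-100,-33],"yaw":-0.55},
  {"grip":0.0,"dp":[1.6,-113.2,-33],"yaw":-0.626},
  {"grip":0.0,"dp":[1.6,-113.2,-33],"yaw":-0.626},
  {"grip":0.0,"dp":[1.6,-113.2,-20],"yaw":-0.626},
  {"grip":0.0,"dp":[1.6,-113.2,-12],"yaw":-0.626},
  {"grip":0.0,"dp":[1.6,-113.2,-12],"yaw":-0.626},
])

```text
time_s: 15.15
tcp_pos: [0.6063, -0.0307, 0.1443]
eef_rot: [179.9, -0.1, -122.4]
contact_force: [0.1, 0.1, -3.8]
gripper_width: 0.0157
```

```bash
python3 st.py
python3 - <<'E'
from h import *
snap('scene','s8'); crop('s8',225,110,130,110,6,'c5')
E
```

```text
15.15 [606.3 -30.7 144.3] [ 1.7990e+02 -9.0000e-02 -1.2244e+02] F [ 0.1  0.1 -3.8] M [ 0.01   0.    -0.028] j6 -0.01 -47.9 0.015707666975104673
```

View pics/c5.png

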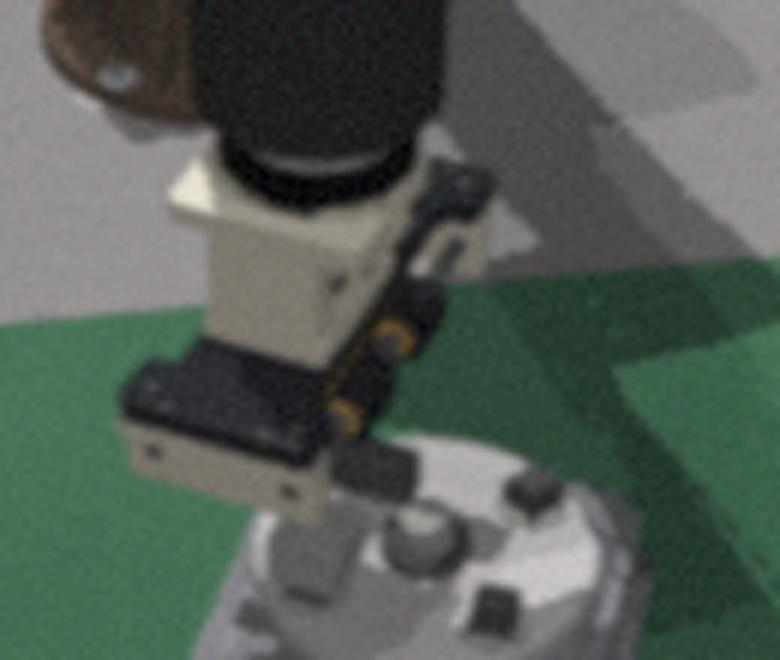

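Emit:
apply_moves([
  {"grip":0.0,"dp":[0,0,4],"yaw":0},
  {"grip":0.0,"dp":[0,0,8],"yaw":0},
  {"grip":0.0,"dp":[0,0,12],"yaw":0},
  {"grip":0.0,"dp":[0,0,12],"yaw":0},
])

```text
time_s: 15.7
tcp_pos: [0.6069, -0.0313, 0.1331]
eef_rot: [180.0, -0.0, -122.5]
contact_force: [1.3, -0.4, -3.3]
gripper_width: 0.0155
```

```bash
python3 st.py
```

```text
15.7 [606.9 -31.3 133.1] [ 1.7997e+02 -3.0000e-02 -1.2247e+02] F [ 1.3 -0.4 -3.3] M [ 0.031  0.072 -0.032] j6 0.001 -47.9 0.015485401276420754
```

Emit:
apply_moves([
  {"grip":0.0,"dp":[0,0,0],"yaw":0.1},
  {"grip":0.0,"dp":[0,0,0],"yaw":0.2},
  {"grip":0.0,"dp":[0,0,0],"yaw":0.3},
  {"grip":0.0,"dp":[0,0,0],"yaw":0.4},
])

```text
time_s: 16.2
tcp_pos: [0.6076, -0.0313, 0.1337]
eef_rot: [-180.0, 0.0, -145.6]
contact_force: [1.3, -1.3, -4.7]
gripper_width: 0.0154
```

```bash
python3 st.py
```

```text
16.2 [607.6 -31.3 133.7] [-1.7997e+02  3.0000e-02 -1.4556e+02] F [ 1.3 -1.3 -4.7] M [-0.358 -0.446  0.101] j6 1.236 -71.0 0.015411031108461853
```

Emit:
apply_moves([
  {"grip":0.0,"dp":[0,0,0],"yaw":0.12},
  {"grip":0.0,"dp":[0,0,0],"yaw":0.24},
  {"grip":0.0,"dp":[0,0,0],"yaw":0.36},
  {"grip":0.0,"dp":[0,0,0],"yaw":0.48},
  {"grip":0.0,"dp":[0,0,0],"yaw":0.545},
  {"grip":0.0,"dp":[0,0,0],"yaw":0.545},
])

```text
time_s: 16.95
tcp_pos: [0.6076, -0.0315, 0.1337]
eef_rot: [-180.0, 0.0, -176.6]
contact_force: [1.4, -2.4, -3.7]
gripper_width: 0.0154
```

```bash
python3 st.py
```

```text
16.95 [607.6 -31.5 133.7] [-1.7997e+02  4.0000e-02 -1.7657e+02] F [ 1.4 -2.4 -3.7] M [-1.002 -0.769  0.045] j6 -0.599 -102.0 0.015393630899752842
```

Emit:
apply_moves([
  {"grip":0.0,"dp":[0,0,0],"yaw":-0.1},
  {"grip":0.0,"dp":[0,0,-18],"yaw":-0.1},
  {"grip":0.0,"dp":[0,0,-33],"yaw":-0.2},
  {"grip":0.0,"dp":[20,10,-33],"yaw":-0.37},
  {"grip":0.0,"dp":[45,23,-33],"yaw":-0.55},
  {"grip":0.0,"dp":[65,34,-33],"yaw":-0.73},
  {"grip":0.0,"dp":[70.9,36.9,-33],"yaw":-0.91},
  {"grip":0.0,"dp":[70.9,36.9,-33],"yaw":-1.09},
  {"grip":0.0,"dp":[70.9,36.9,-33],"yaw":-1.255},
  {"grip":0.0,"dp":[70.9,36.9,-33],"yaw":-1.255},
  {"grip":0.0,"dp":[70.9,36.9,-20],"yaw":-1.255},
  {"grip":0.0,"dp":[70.9,36.9,-14],"yaw":-1.255},
])

```text
time_s: 18.45
tcp_pos: [0.5335, 0.0013, 0.1462]
eef_rot: [179.9, -0.0, -104.8]
contact_force: [-0.6, 0.2, -3.5]
gripper_width: 0.0154
```

```bash
python3 st.py
python3 - <<'E'
from h import *
snap('scene','s9'); crop('s9',235,150,100,85,8,'c5')
E
```

```text
18.45 [533.5   1.3 146.2] [ 1.7991e+02 -4.0000e-02 -1.0481e+02] F [-0.6  0.2 -3.5] M [-0.026  0.069  0.039] j6 -0.03 -36.0 0.015445562038571382
```

View pics/c5.png

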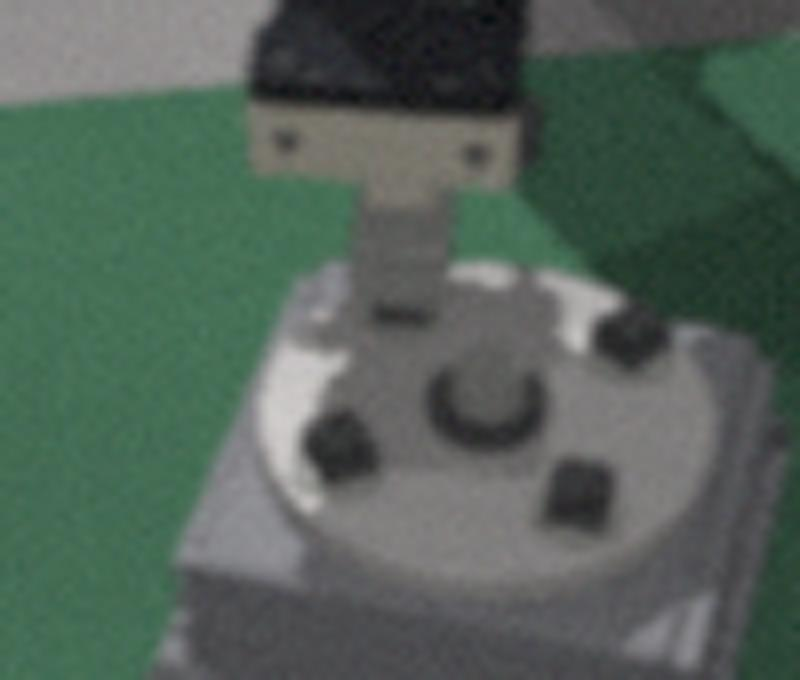

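Emit:
apply_moves([
  {"grip":0.0,"dp":[0,0,5],"yaw":0},
  {"grip":0.0,"dp":[0,0,10],"yaw":0},
  {"grip":0.0,"dp":[0,0,14],"yaw":0},
  {"grip":0.0,"dp":[0,0,14],"yaw":0},
])

```text
time_s: 19.0
tcp_pos: [0.534, 0.0014, 0.1332]
eef_rot: [180.0, -0.0, -104.7]
contact_force: [0.1, 0.9, -3.5]
gripper_width: 0.0157
```

```bash
python3 st.py
```

```text
19.0 [534.    1.4 133.2] [ 1.7997e+02 -2.0000e-02 -1.0470e+02] F [ 0.1  0.9 -3.5] M [0.01  0.077 0.006] j6 -0.001 -35.9 0.01572068265708885
```

Emit:
apply_moves([
  {"grip":0.0,"dp":[0,0,0],"yaw":0.1},
  {"grip":0.0,"dp":[0,0,0],"yaw":0.2},
  {"grip":0.0,"dp":[0,0,0],"yaw":0.3},
  {"grip":0.0,"dp":[0,0,0],"yaw":0.38},
  {"grip":0.0,"dp":[0,0,0],"yaw":0.44},
  {"grip":0.0,"dp":[0,0,0],"yaw":0.48},
])

```text
time_s: 19.75
tcp_pos: [0.5345, 0.0014, 0.1338]
eef_rot: [-180.0, 0.0, -132.3]
contact_force: [1.0, -1.0, -4.6]
gripper_width: 0.0155
```

```bash
python3 st.py
```

```text
19.75 [534.5   1.4 133.8] [-1.7997e+02  2.0000e-02 -1.3228e+02] F [ 1.  -1.  -4.6] M [-0.167 -0.265  0.085] j6 0.316 -63.5 0.015532751217645044
```

Emit:
apply_moves([
  {"grip":0.0,"dp":[0,0,0],"yaw":0.03},
  {"grip":0.0,"dp":[0,0,0],"yaw":0.06},
  {"grip":0.0,"dp":[0,0,0],"yaw":0.08},
])

```text
time_s: 20.12
tcp_pos: [0.5345, 0.0014, 0.1338]
eef_rot: [-180.0, 0.0, -136.8]
contact_force: [1.3, -1.6, -3.2]
gripper_width: 0.0157
```

```bash
python3 st.py
```

```text
20.125 [534.5   1.4 133.8] [-1.7997e+02  2.0000e-02 -1.3684e+02] F [ 1.3 -1.6 -3.2] M [-0.4   -0.474  0.041] j6 0.112 -68.0 0.015717344281960244
```

Emit:
apply_moves([
  {"grip":0.0,"dp":[0,0,0],"yaw":0.015},
  {"grip":0.0,"dp":[0,0,0],"yaw":0.03},
])

```text
time_s: 20.38
tcp_pos: [0.5345, 0.0014, 0.1337]
eef_rot: [-180.0, 0.0, -138.5]
contact_force: [2.1, -1.2, -2.8]
gripper_width: 0.0156
```

```bash
python3 st.py
```

```text
20.375 [534.5   1.4 133.7] [-1.7998e+02  2.0000e-02 -1.3854e+02] F [ 2.1 -1.2 -2.8] M [-0.476 -0.612  0.119] j6 0.125 -69.7 0.015562459895691874
```

```bash
cat > mz.py <<'E'
from h import *
M=[];
for i in range(4):
    st=get_state(); M.append(np.r_[st['moment'][2],st['contact_force'][:2]]); capture('top') if i<3 else 0
M=np.array(M); print(st['time_s'],'Mz',M[:,0].round(3),'mean',M[:,0].mean().round(3),'F',M[:,1:].mean(0).round(1),'yaw',st['eef_rot'][2].round(2),'j6',st['joint_torque'][5].round(3))
E
python3 mz.py
```

```text
20.525 Mz [0.119 0.05  0.053 0.063] mean 0.071 F [ 1.6 -1. ] yaw -138.5 j6 -0.139
```

Emit:
apply_moves([
  {"grip":0.0,"dp":[0,0,0],"yaw":0.02},
  {"grip":0.0,"dp":[0,0,0],"yaw":0.03},
])

```text
time_s: 20.78
tcp_pos: [0.5345, 0.0014, 0.1337]
eef_rot: [-180.0, 0.0, -140.3]
contact_force: [1.6, -1.0, -2.1]
gripper_width: 0.0155
```

```bash
python3 mz.py
```

```text
20.925 Mz [0.096 0.081 0.08  0.114] mean 0.093 F [ 1.5 -1.3] yaw -140.21 j6 -0.12
```

Emit:
apply_moves([
  {"grip":0.0,"dp":[0,0,0],"yaw":0.015},
  {"grip":0.0,"dp":[0,0,0],"yaw":0.03},
])

```text
time_s: 21.18
tcp_pos: [0.5345, 0.0015, 0.1337]
eef_rot: [-180.0, 0.0, -142.0]
contact_force: [2.9, -2.2, -1.4]
gripper_width: 0.0155
```

```bash
python3 mz.py
```

```text
21.325 Mz [0.055 0.049 0.043 0.038] mean 0.046 F [ 2.7 -2. ] yaw -141.94 j6 -0.142
```

Emit:
apply_moves([
  {"grip":0.0,"dp":[0,0,0],"yaw":0.015},
  {"grip":0.0,"dp":[0,0,0],"yaw":0.025},
])

```text
time_s: 21.58
tcp_pos: [0.5344, 0.0015, 0.1337]
eef_rot: [-180.0, 0.0, -143.4]
contact_force: [2.5, -2.0, -0.6]
gripper_width: 0.0157
```

```bash
python3 mz.py
```

```text
21.725 Mz [0.084 0.057 0.044 0.123] mean 0.077 F [ 2.9 -2.2] yaw -143.37 j6 -0.12
```

Emit:
apply_moves([
  {"grip":0.0,"dp":[0,0,0],"yaw":0.015},
  {"grip":0.0,"dp":[0,0,0],"yaw":0.03},
])

```text
time_s: 21.98
tcp_pos: [0.5344, 0.0015, 0.1336]
eef_rot: [-180.0, 0.0, -145.1]
contact_force: [3.1, -1.6, -1.3]
gripper_width: 0.0154
```

```bash
python3 mz.py
```

```text
22.125 Mz [0.106 0.075 0.057 0.064] mean 0.075 F [ 3.4 -2.4] yaw -145.1 j6 -0.144
```

Emit:
apply_moves([
  {"grip":0.0,"dp":[0,0,0],"yaw":0.015},
  {"grip":0.0,"dp":[0,0,0],"yaw":0.025},
])

```text
time_s: 22.38
tcp_pos: [0.5344, 0.0014, 0.1336]
eef_rot: [-180.0, 0.0, -146.6]
contact_force: [3.1, -2.9, 0.1]
gripper_width: 0.0157
```

```bash
python3 mz.py
```

```text
22.525 Mz [0.071 0.083 0.069 0.056] mean 0.07 F [ 3.4 -2.3] yaw -146.52 j6 -0.121
```

Emit:
apply_moves([
  {"grip":0.0,"dp":[0,0,0],"yaw":0.015},
  {"grip":0.0,"dp":[0,0,0],"yaw":0.025},
])

```text
time_s: 22.78
tcp_pos: [0.5343, 0.0014, 0.1336]
eef_rot: [-180.0, 0.0, -148.0]
contact_force: [3.5, -2.3, -0.2]
gripper_width: 0.0155
```

```bash
python3 mz.py
```

```text
22.925 Mz [0.084 0.043 0.098 0.065] mean 0.073 F [ 3.8 -2.9] yaw -147.95 j6 -0.121
```

Emit:
apply_moves([
  {"grip":0.0,"dp":[0,0,0],"yaw":0.01},
  {"grip":0.0,"dp":[0,0,0],"yaw":0.02},
])

```text
time_s: 23.18
tcp_pos: [0.5344, 0.0014, 0.1336]
eef_rot: [-180.0, 0.0, -149.1]
contact_force: [3.3, -3.0, 0.8]
gripper_width: 0.0155
```

```bash
python3 mz.py
```

```text
23.325 Mz [0.061 0.073 0.099 0.007] mean 0.06 F [ 4.  -2.5] yaw -149.11 j6 -0.121
```

Emit:
apply_moves([
  {"grip":0.0,"dp":[0,0,0],"yaw":0.015},
  {"grip":0.0,"dp":[0,0,0],"yaw":0.025},
])

```text
time_s: 23.58
tcp_pos: [0.5343, 0.0014, 0.1336]
eef_rot: [-180.0, 0.0, -150.6]
contact_force: [4.5, -3.3, 0.5]
gripper_width: 0.0154
```

```bash
python3 mz.py
```

```text
23.725 Mz [0.079 0.024 0.076 0.036] mean 0.054 F [ 4.3 -2.7] yaw -150.54 j6 -0.122
```

Emit:
apply_moves([
  {"grip":0.0,"dp":[0,0,0],"yaw":0.01},
  {"grip":0.0,"dp":[0,0,0],"yaw":0.02},
])

```text
time_s: 23.98
tcp_pos: [0.5343, 0.0014, 0.1336]
eef_rot: [-180.0, 0.0, -151.7]
contact_force: [4.3, -3.6, -0.8]
gripper_width: 0.0158
```

```bash
python3 mz.py
```

```text
24.125 Mz [0.08  0.004 0.069 0.083] mean 0.059 F [ 4.4 -2.9] yaw -151.7 j6 -0.101
```

Emit:
apply_moves([
  {"grip":0.0,"dp":[-0.4,-0.8,0],"yaw":0.015},
  {"grip":0.0,"dp":[-0.4,-0.8,0],"yaw":0.025},
])

```text
time_s: 24.38
tcp_pos: [0.5346, 0.0012, 0.1334]
eef_rot: [180.0, -0.0, -153.2]
contact_force: [1.7, 0.3, 1.1]
gripper_width: 0.0155
```

```bash
python3 mz.py
```

```text
24.525 Mz [0.203 0.144 0.209 0.154] mean 0.178 F [1.4 0.8] yaw -153.12 j6 -0.224
```

Emit:
apply_moves([
  {"grip":0.0,"dp":[0,0,0],"yaw":0.01},
  {"grip":0.0,"dp":[0,0,0],"yaw":0.02},
])

```text
time_s: 24.78
tcp_pos: [0.5347, 0.001, 0.1334]
eef_rot: [180.0, -0.0, -154.3]
contact_force: [0.8, 0.7, 0.1]
gripper_width: 0.0157
```

```bash
python3 mz.py
```

```text
24.925 Mz [0.285 0.342 0.27  0.368] mean 0.316 F [0.6 1.3] yaw -154.26 j6 -0.35
```

Emit:
apply_moves([
  {"grip":0.0,"dp":[0,0,0],"yaw":-0.16},
  {"grip":0.0,"dp":[0,0,-18],"yaw":-0.16},
  {"grip":0.0,"dp":[0,0,-33],"yaw":-0.16},
  {"grip":0.0,"dp":[-25,-2,-33],"yaw":-0.32},
  {"grip":0.0,"dp":[-65,-5,-33],"yaw":-0.48},
  {"grip":0.0,"dp":[-100,-8,-33],"yaw":-0.64},
  {"grip":0.0,"dp":[-112.2,-8.8,-33],"yaw":-0.71},
  {"grip":0.0,"dp":[-112.2,-8.8,-33],"yaw":-0.71},
  {"grip":0.0,"dp":[-112.2,-8.8,-20],"yaw":-0.71},
  {"grip":0.0,"dp":[-112.2,-8.8,-14],"yaw":-0.71},
  {"grip":0.0,"dp":[-112.2,-8.8,-14],"yaw":-0.71},
])

```text
time_s: 26.3
tcp_pos: [0.6389, 0.0413, 0.1468]
eef_rot: [179.9, -0.1, -113.6]
contact_force: [0.3, 0.2, -3.1]
gripper_width: 0.0155
```

```bash
python3 st.py
python3 - <<'E'
from h import *
snap('scene','s10'); crop('s10',235,150,100,85,8,'c5')
E
```

```text
26.3 [638.9  41.3 146.8] [ 1.7993e+02 -6.0000e-02 -1.1361e+02] F [ 0.3  0.2 -3.1] M [-0.032  0.04   0.015] j6 -0.011 -44.7 0.015527650885365743
```

View pics/c5.png

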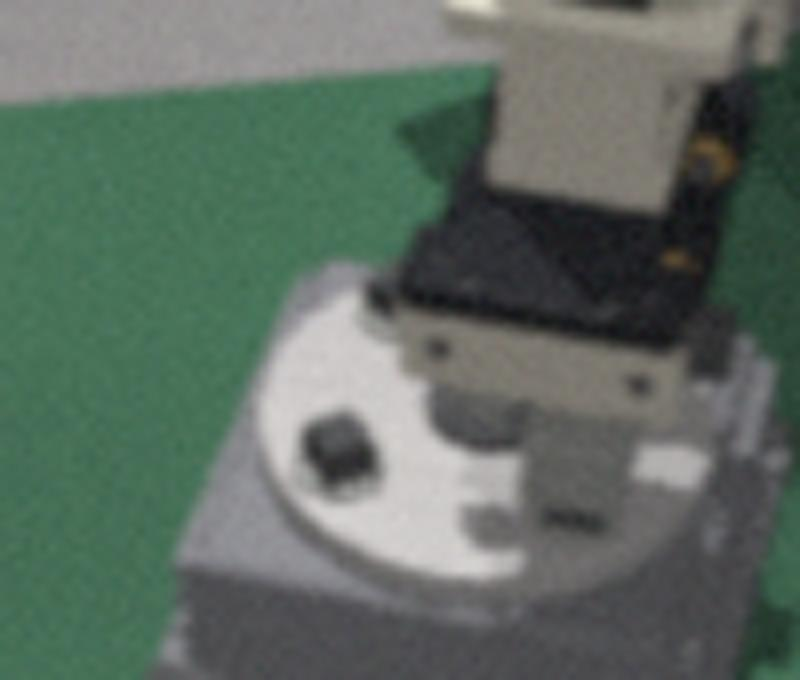

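Emit:
apply_moves([
  {"grip":0.0,"dp":[0,0,5],"yaw":0},
  {"grip":0.0,"dp":[0,0,10],"yaw":0},
  {"grip":0.0,"dp":[0,0,14],"yaw":0},
  {"grip":0.0,"dp":[0,0,14],"yaw":0},
])

```text
time_s: 26.85
tcp_pos: [0.6396, 0.0416, 0.133]
eef_rot: [180.0, -0.0, -113.6]
contact_force: [0.1, -0.5, -3.9]
gripper_width: 0.0157
```

```bash
python3 st.py
```

```text
26.85 [639.6  41.6 133. ] [ 1.7996e+02 -3.0000e-02 -1.1358e+02] F [ 0.1 -0.5 -3.9] M [0.017 0.067 0.003] j6 0.001 -44.7 0.01574714042472357
```

Emit:
apply_moves([
  {"grip":0.0,"dp":[0,0,0],"yaw":0.1},
  {"grip":0.0,"dp":[0,0,0],"yaw":0.2},
  {"grip":0.0,"dp":[0,0,0],"yaw":0.3},
  {"grip":0.0,"dp":[0,0,0],"yaw":0.38},
  {"grip":0.0,"dp":[0,0,0],"yaw":0.44},
  {"grip":0.0,"dp":[0,0,0],"yaw":0.48},
])

```text
time_s: 27.6
tcp_pos: [0.6402, 0.0417, 0.1337]
eef_rot: [-180.0, 0.0, -141.2]
contact_force: [0.7, -1.1, -3.6]
gripper_width: 0.0155
```

```bash
python3 mz.py
```

```text
27.75 Mz [0.061 0.042 0.039 0.074] mean 0.054 F [ 1.1 -0.7] yaw -141.03 j6 -0.253
```

Emit:
apply_moves([
  {"grip":0.0,"dp":[0,0,0],"yaw":0.02},
  {"grip":0.0,"dp":[0,0,0],"yaw":0.04},
])

```text
time_s: 28.0
tcp_pos: [0.6402, 0.0417, 0.1337]
eef_rot: [-180.0, 0.0, -143.4]
contact_force: [2.3, -1.3, -4.2]
gripper_width: 0.0157
```

```bash
python3 mz.py
```

```text
28.15 Mz [0.056 0.077 0.038 0.051] mean 0.056 F [ 2.3 -1.5] yaw -143.37 j6 -0.162
```

Emit:
apply_moves([
  {"grip":0.0,"dp":[0,0,0],"yaw":0.02},
  {"grip":0.0,"dp":[0,0,0],"yaw":0.03},
])

```text
time_s: 28.4
tcp_pos: [0.6401, 0.0417, 0.1337]
eef_rot: [-180.0, 0.0, -145.1]
contact_force: [3.7, -1.0, -4.3]
gripper_width: 0.0156
```

```bash
python3 mz.py
```

```text
28.55 Mz [0.097 0.095 0.035 0.011] mean 0.06 F [ 3.  -1.3] yaw -145.09 j6 -0.12
```

Now single small steps, checking between each.

Emit:
apply_moves([
  {"grip":0.0,"dp":[0,0,0],"yaw":0.01},
  {"grip":0.0,"dp":[0,0,0],"yaw":0.02},
])

```text
time_s: 28.8
tcp_pos: [0.6401, 0.0417, 0.1337]
eef_rot: [-180.0, 0.0, -146.3]
contact_force: [3.6, -1.6, -3.3]
gripper_width: 0.0156
```

```bash
python3 mz.py
```

```text
28.95 Mz [0.038 0.036 0.05  0.069] mean 0.048 F [ 3.6 -1.4] yaw -146.24 j6 -0.119
```

Emit:
apply_moves([
  {"grip":0.0,"dp":[-0.4,-0.5,0],"yaw":0.01},
  {"grip":0.0,"dp":[-0.4,-0.5,0],"yaw":0.02},
])

```text
time_s: 29.2
tcp_pos: [0.6403, 0.0416, 0.1336]
eef_rot: [180.0, -0.0, -147.4]
contact_force: [1.8, 0.0, -1.4]
gripper_width: 0.0158
```

```bash
python3 mz.py
```

```text
29.35 Mz [0.04  0.054 0.09  0.107] mean 0.073 F [ 1.3 -0.5] yaw -147.39 j6 -0.115
```

Emit:
apply_moves([
  {"grip":0.0,"dp":[0,0,0],"yaw":0.01},
  {"grip":0.0,"dp":[0,0,0],"yaw":0.02},
])

```text
time_s: 29.6
tcp_pos: [0.6404, 0.0416, 0.1336]
eef_rot: [180.0, -0.0, -148.6]
contact_force: [-0.2, 0.2, -0.3]
gripper_width: 0.0153
```

```bash
python3 mz.py
```

```text
29.75 Mz [0.128 0.11  0.034 0.024] mean 0.074 F [0.5 0. ] yaw -148.53 j6 -0.115
```

Emit:
apply_moves([
  {"grip":0.0,"dp":[0,0,0],"yaw":0.01},
  {"grip":0.0,"dp":[0,0,0],"yaw":0.022},
])

```text
time_s: 30.0
tcp_pos: [0.6404, 0.0416, 0.1336]
eef_rot: [180.0, -0.0, -149.8]
contact_force: [-0.3, 0.5, 0.4]
gripper_width: 0.0157
```

```bash
python3 mz.py
```

```text
30.15 Mz [0.053 0.087 0.074 0.009] mean 0.056 F [0.1 0.2] yaw -149.8 j6 -0.123
```

Emit:
apply_moves([
  {"grip":0.0,"dp":[0,0,0],"yaw":0.01},
  {"grip":0.0,"dp":[0,0,0],"yaw":0.022},
])

```text
time_s: 30.4
tcp_pos: [0.6404, 0.0415, 0.1336]
eef_rot: [180.0, -0.0, -151.1]
contact_force: [1.4, 0.3, 0.1]
gripper_width: 0.0153
```

```bash
python3 mz.py
```

```text
30.55 Mz [0.014 0.099 0.052 0.091] mean 0.064 F [0.5 0.2] yaw -151.05 j6 -0.123
```

Emit:
apply_moves([
  {"grip":0.0,"dp":[0,0,0],"yaw":0.01},
  {"grip":0.0,"dp":[0,0,0],"yaw":0.022},
])

```text
time_s: 30.8
tcp_pos: [0.6405, 0.0415, 0.1335]
eef_rot: [-180.0, -0.0, -152.4]
contact_force: [0.4, 0.3, -0.4]
gripper_width: 0.0156
```

```bash
python3 mz.py
```

```text
30.95 Mz [0.073 0.055 0.079 0.055] mean 0.066 F [0.2 0.4] yaw -152.32 j6 -0.124
```

Emit:
apply_moves([
  {"grip":0.0,"dp":[0,0,0],"yaw":0.012},
  {"grip":0.0,"dp":[0,0,0],"yaw":0.024},
])

```text
time_s: 31.2
tcp_pos: [0.6404, 0.0415, 0.1336]
eef_rot: [-180.0, -0.0, -153.7]
contact_force: [-0.1, -0.9, -0.3]
gripper_width: 0.0149
```

```bash
python3 mz.py
```

```text
31.35 Mz [0.068 0.064 0.04  0.081] mean 0.063 F [-0.3 -0.4] yaw -153.69 j6 -0.124
```

Emit:
apply_moves([
  {"grip":0.0,"dp":[0,0,0],"yaw":0.012},
  {"grip":0.0,"dp":[0,0,0],"yaw":0.024},
])

```text
time_s: 31.6
tcp_pos: [0.6405, 0.0415, 0.1335]
eef_rot: [-180.0, -0.0, -155.1]
contact_force: [0.8, 0.4, -0.5]
gripper_width: 0.0158
```

```bash
python3 mz.py
```

```text
31.75 Mz [0.046 0.044 0.08  0.107] mean 0.069 F [-0.1  0.2] yaw -155.06 j6 -0.124
```

Emit:
apply_moves([
  {"grip":0.0,"dp":[0,0,0],"yaw":0.012},
  {"grip":0.0,"dp":[0,0,0],"yaw":0.024},
])

```text
time_s: 32.0
tcp_pos: [0.6405, 0.0415, 0.1336]
eef_rot: [-180.0, 0.0, -156.5]
contact_force: [0.8, -0.8, -0.3]
gripper_width: 0.0157
```

```bash
python3 mz.py
```

```text
32.15 Mz [0.064 0.082 0.097 0.059] mean 0.075 F [-0.1 -0.3] yaw -156.44 j6 -0.125
```

Emit:
apply_moves([
  {"grip":0.0,"dp":[0,0,0],"yaw":0.012},
  {"grip":0.0,"dp":[0,0,0],"yaw":0.024},
])

```text
time_s: 32.4
tcp_pos: [0.6405, 0.0415, 0.1336]
eef_rot: [-180.0, -0.0, -157.9]
contact_force: [0.5, 0.6, -0.9]
gripper_width: 0.0156
```

```bash
python3 mz.py
```

```text
32.55 Mz [0.039 0.02  0.026 0.083] mean 0.042 F [ 0.3 -0.4] yaw -157.82 j6 -0.125
```

Emit:
apply_moves([
  {"grip":0.0,"dp":[0,0,0],"yaw":0.012},
  {"grip":0.0,"dp":[0,0,0],"yaw":0.024},
])

```text
time_s: 32.8
tcp_pos: [0.6405, 0.0415, 0.1336]
eef_rot: [-180.0, 0.0, -159.2]
contact_force: [-0.2, -0.5, -0.6]
gripper_width: 0.0155
```

```bash
python3 mz.py
```

```text
32.95 Mz [0.079 0.074 0.053 0.037] mean 0.061 F [ 0.3 -1. ] yaw -159.19 j6 -0.125
```

Emit:
apply_moves([
  {"grip":0.0,"dp":[0,0,0],"yaw":0.012},
  {"grip":0.0,"dp":[0,0,0],"yaw":0.024},
])

```text
time_s: 33.2
tcp_pos: [0.6405, 0.0415, 0.1336]
eef_rot: [-180.0, -0.0, -160.6]
contact_force: [0.2, -1.0, 0.0]
gripper_width: 0.0155
```

```bash
python3 mz.py
```

```text
33.35 Mz [0.11  0.065 0.069 0.029] mean 0.068 F [ 0.3 -1. ] yaw -160.57 j6 -0.125
```

Emit:
apply_moves([
  {"grip":0.0,"dp":[0,0,0],"yaw":0.012},
  {"grip":0.0,"dp":[0,0,0],"yaw":0.024},
])

```text
time_s: 33.6
tcp_pos: [0.6405, 0.0415, 0.1336]
eef_rot: [-180.0, -0.0, -162.0]
contact_force: [-0.7, -0.6, -1.2]
gripper_width: 0.0156
```

```bash
python3 mz.py
```

```text
33.75 Mz [0.068 0.088 0.062 0.093] mean 0.078 F [-0.2 -0.8] yaw -161.94 j6 -0.125
```

Emit:
apply_moves([
  {"grip":0.0,"dp":[0,0,0],"yaw":0.012},
  {"grip":0.0,"dp":[0,0,0],"yaw":0.024},
])

```text
time_s: 34.0
tcp_pos: [0.6405, 0.0415, 0.1335]
eef_rot: [-180.0, -0.0, -163.4]
contact_force: [1.0, -0.9, -1.0]
gripper_width: 0.0161
```

```bash
python3 mz.py
```

```text
34.15 Mz [0.175 0.136 0.159 0.161] mean 0.158 F [ 0.5 -1. ] yaw -163.31 j6 -0.232
```

Emit:
apply_moves([
  {"grip":0.0,"dp":[0,0,0],"yaw":0.006},
  {"grip":0.0,"dp":[0,0,0],"yaw":-0.16},
  {"grip":0.0,"dp":[0,0,-18],"yaw":-0.16},
  {"grip":0.0,"dp":[0,0,-33],"yaw":-0.16},
  {"grip":0.0,"dp":[18,15,-33],"yaw":-0.2},
  {"grip":0.0,"dp":[48,41,-33],"yaw":-0.248},
  {"grip":0.0,"dp":[60.7,52.1,-33],"yaw":-0.248},
  {"grip":0.0,"dp":[60.7,52.1,-33],"yaw":-0.248},
  {"grip":0.0,"dp":[60.7,52.1,-20],"yaw":-0.248},
  {"grip":0.0,"dp":[60.7,52.1,-14],"yaw":-0.248},
  {"grip":0.0,"dp":[60.7,52.1,-14],"yaw":-0.248},
])

```text
time_s: 35.52
tcp_pos: [0.5672, 0.0735, 0.1462]
eef_rot: [180.0, -0.1, -149.2]
contact_force: [0.5, -0.0, -3.0]
gripper_width: 0.0155
```

```bash
sed -i 's/range(4)/range(3)/;s/i<3/i<2/' mz.py; python3 st.py
python3 - <<'E'
from h import *
snap('scene','s11'); crop('s11',235,150,100,85,8,'c5')
E
```

```text
35.525 [567.2  73.5 146.2] [ 1.7999e+02 -1.4000e-01 -1.4916e+02] F [ 0.5 -0.  -3. ] M [ 0.006  0.026 -0.041] j6 -0.003 -86.1 0.015528592893106895
```

View pics/c5.png

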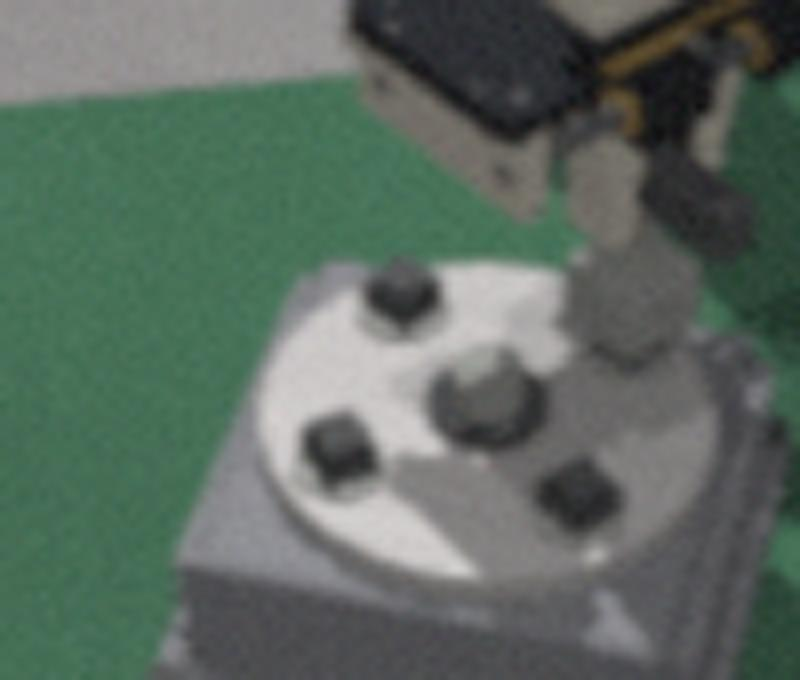

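Bolts A and C have visibly turned again, and the socket hovers over bolt B. Engage it.

Emit:
apply_moves([
  {"grip":0.0,"dp":[0,0,5],"yaw":0},
  {"grip":0.0,"dp":[0,0,10],"yaw":0},
  {"grip":0.0,"dp":[0,0,14],"yaw":0},
  {"grip":0.0,"dp":[0,0,14],"yaw":0},
])

```text
time_s: 36.08
tcp_pos: [0.5671, 0.0739, 0.1332]
eef_rot: [180.0, -0.0, -149.1]
contact_force: [-0.7, -0.7, -3.7]
gripper_width: 0.0156
```

```bash
python3 st.py
```

```text
36.075 [567.1  73.9 133.2] [ 1.800e+02 -4.000e-02 -1.491e+02] F [-0.7 -0.7 -3.7] M [-0.022  0.027  0.049] j6 0.001 -86.1 0.015570322614583933
```

Emit:
apply_moves([
  {"grip":0.0,"dp":[0,0,0],"yaw":0.1},
  {"grip":0.0,"dp":[0,0,0],"yaw":0.2},
  {"grip":0.0,"dp":[0,0,0],"yaw":0.3},
  {"grip":0.0,"dp":[0,0,0],"yaw":0.38},
  {"grip":0.0,"dp":[0,0,0],"yaw":0.44},
  {"grip":0.0,"dp":[0,0,0],"yaw":0.48},
])

```text
time_s: 36.83
tcp_pos: [0.5675, 0.0739, 0.1337]
eef_rot: [-180.0, 0.0, -176.7]
contact_force: [-0.1, -0.4, -4.0]
gripper_width: 0.0157
```

```bash
python3 mz.py
```

```text
36.925 Mz [0.079 0.033 0.032] mean 0.048 F [-0.  -0.6] yaw -176.62 j6 -0.519
```

Emit:
apply_moves([
  {"grip":0.0,"dp":[0,0,0],"yaw":0.02},
  {"grip":0.0,"dp":[0,0,0],"yaw":0.04},
])

```text
time_s: 37.17
tcp_pos: [0.5675, 0.074, 0.1337]
eef_rot: [-180.0, 0.0, -178.9]
contact_force: [-0.8, -0.8, -3.4]
gripper_width: 0.0158
```

```bash
python3 mz.py
```

```text
37.275 Mz [0.071 0.097 0.072] mean 0.08 F [-0.1 -1.2] yaw -178.92 j6 -0.281
```

Emit:
apply_moves([
  {"grip":0.0,"dp":[0,0,0],"yaw":0.012},
  {"grip":0.0,"dp":[0,0,0],"yaw":0.024},
])

```text
time_s: 37.52
tcp_pos: [0.5675, 0.074, 0.1337]
eef_rot: [-180.0, 0.0, 179.7]
contact_force: [0.5, -1.1, -2.0]
gripper_width: 0.016
```

```bash
python3 mz.py
```

```text
37.625 Mz [ 0.077  0.07  -0.001] mean 0.048 F [ 0.5 -1.2] yaw 179.71 j6 -0.199
```

Emit:
apply_moves([
  {"grip":0.0,"dp":[0,0,0],"yaw":0.012},
  {"grip":0.0,"dp":[0,0,0],"yaw":0.024},
])

```text
time_s: 37.88
tcp_pos: [0.5675, 0.074, 0.1337]
eef_rot: [180.0, 0.0, 178.3]
contact_force: [0.2, -1.2, -1.6]
gripper_width: 0.0155
```

```bash
python3 mz.py
```

```text
37.975 Mz [0.007 0.042 0.04 ] mean 0.03 F [ 0.6 -1.3] yaw 178.33 j6 -0.2
```

Emit:
apply_moves([
  {"grip":0.0,"dp":[0,0,0],"yaw":0.012},
  {"grip":0.0,"dp":[0,0,0],"yaw":0.024},
])

```text
time_s: 38.22
tcp_pos: [0.5675, 0.074, 0.1337]
eef_rot: [180.0, 0.0, 176.9]
contact_force: [1.0, -1.3, -2.0]
gripper_width: 0.0157
```

```bash
python3 mz.py
```

```text
38.325 Mz [0.063 0.062 0.03 ] mean 0.052 F [ 1.1 -1.5] yaw 176.95 j6 -0.2
```

Emit:
apply_moves([
  {"grip":0.0,"dp":[0,0,0],"yaw":0.012},
  {"grip":0.0,"dp":[0,0,0],"yaw":0.024},
])

```text
time_s: 38.58
tcp_pos: [0.5674, 0.074, 0.1336]
eef_rot: [-180.0, 0.0, 175.6]
contact_force: [0.7, -1.0, -1.1]
gripper_width: 0.0156
```

```bash
python3 mz.py
```

```text
38.675 Mz [0.092 0.066 0.038] mean 0.065 F [ 0.8 -1.7] yaw 175.58 j6 -0.201
```

Emit:
apply_moves([
  {"grip":0.0,"dp":[0,0,0],"yaw":0.012},
  {"grip":0.0,"dp":[0,0,0],"yaw":0.024},
])

```text
time_s: 38.92
tcp_pos: [0.5674, 0.074, 0.1336]
eef_rot: [-180.0, 0.0, 174.2]
contact_force: [0.1, -1.3, -0.5]
gripper_width: 0.0156
```

```bash
python3 mz.py
```

```text
39.025 Mz [0.085 0.064 0.116] mean 0.088 F [ 0.7 -1.3] yaw 174.2 j6 -0.201
```

Emit:
apply_moves([
  {"grip":0.0,"dp":[0,0,0],"yaw":0.012},
  {"grip":0.0,"dp":[0,0,0],"yaw":0.024},
])

```text
time_s: 39.28
tcp_pos: [0.5674, 0.074, 0.1336]
eef_rot: [-180.0, 0.0, 172.8]
contact_force: [0.7, -2.1, -0.1]
gripper_width: 0.0159
```

```bash
python3 mz.py
```

```text
39.375 Mz [0.104 0.074 0.115] mean 0.097 F [ 1.2 -1.8] yaw 172.82 j6 -0.201
```

Emit:
apply_moves([
  {"grip":0.0,"dp":[0,0,0],"yaw":0.012},
  {"grip":0.0,"dp":[0,0,0],"yaw":0.024},
])

```text
time_s: 39.62
tcp_pos: [0.5674, 0.074, 0.1336]
eef_rot: [-180.0, 0.0, 171.4]
contact_force: [1.3, -2.2, -0.6]
gripper_width: 0.0153
```

```bash
python3 mz.py
```

```text
39.725 Mz [0.072 0.061 0.055] mean 0.062 F [ 0.9 -2.2] yaw 171.45 j6 -0.201
```

Emit:
apply_moves([
  {"grip":0.0,"dp":[0,0,0],"yaw":0.012},
  {"grip":0.0,"dp":[0,0,0],"yaw":0.024},
])

```text
time_s: 39.98
tcp_pos: [0.5674, 0.074, 0.1335]
eef_rot: [-180.0, -0.0, 170.1]
contact_force: [1.2, -2.1, 0.8]
gripper_width: 0.0154
```

```bash
python3 mz.py
```

```text
40.075 Mz [0.172 0.198 0.204] mean 0.191 F [ 1.3 -2.5] yaw 170.08 j6 -0.324
```

Emit:
apply_moves([
  {"grip":0.0,"dp":[0,0,0],"yaw":-0.16},
  {"grip":0.0,"dp":[0,0,-18],"yaw":-0.16},
  {"grip":0.0,"dp":[0,0,-33],"yaw":-0.16},
  {"grip":0.0,"dp":[-13,-22,-33],"yaw":-0.25},
  {"grip":0.0,"dp":[-33,-55,-33],"yaw":-0.35},
  {"grip":0.0,"dp":[-51,-86,-33],"yaw":-0.393},
  {"grip":0.0,"dp":[-57.7,-97.2,-33],"yaw":-0.393},
  {"grip":0.0,"dp":[-57.7,-97.2,-33],"yaw":-0.393},
  {"grip":0.0,"dp":[-57.7,-97.2,-20],"yaw":-0.393},
  {"grip":0.0,"dp":[-57.7,-97.2,-14],"yaw":-0.393},
  {"grip":0.0,"dp":[-57.7,-97.2,-14],"yaw":-0.393},
])

```text
time_s: 41.45
tcp_pos: [0.6068, -0.0311, 0.1466]
eef_rot: [180.0, -0.1, -167.3]
contact_force: [-0.8, -0.3, -2.5]
gripper_width: 0.0156
```

```bash
python3 st.py
python3 - <<'E'
from h import *
snap('scene','s12'); crop('s12',235,150,100,85,8,'c5')
E
```

```text
41.45 [606.8 -31.1 146.6] [ 1.7999e+02 -1.0000e-01 -1.6734e+02] F [-0.8 -0.3 -2.5] M [-0.03  -0.042  0.028] j6 -0.006 -92.8 0.015619211529621903
```

View pics/c5.png

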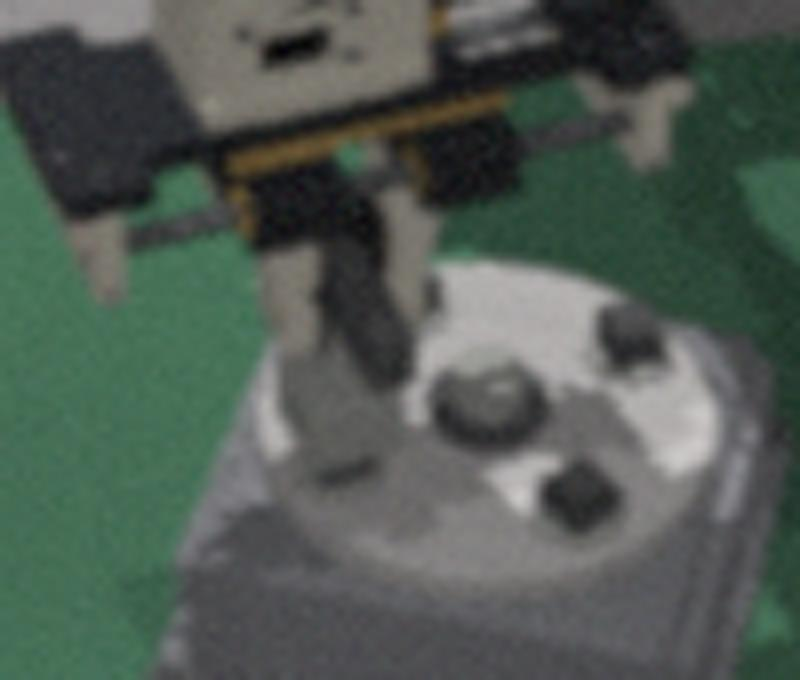

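B has turned again; the socket is aligned over D.

Emit:
apply_moves([
  {"grip":0.0,"dp":[0,0,5],"yaw":0},
  {"grip":0.0,"dp":[0,0,10],"yaw":0},
  {"grip":0.0,"dp":[0,0,14],"yaw":0},
  {"grip":0.0,"dp":[0,0,14],"yaw":0},
])

```text
time_s: 42.0
tcp_pos: [0.6072, -0.0318, 0.1331]
eef_rot: [180.0, -0.1, -167.4]
contact_force: [0.7, -0.4, -3.6]
gripper_width: 0.0156
```

```bash
python3 st.py
```

```text
42.0 [607.2 -31.8 133.1] [ 1.8000e+02 -5.0000e-02 -1.6739e+02] F [ 0.7 -0.4 -3.6] M [-0.025 -0.021  0.008] j6 0.001 -92.8 0.0155745413011241
```

Emit:
apply_moves([
  {"grip":0.0,"dp":[0,0,0],"yaw":0.1},
  {"grip":0.0,"dp":[0,0,0],"yaw":0.2},
  {"grip":0.0,"dp":[0,0,0],"yaw":0.3},
  {"grip":0.0,"dp":[0,0,0],"yaw":0.38},
  {"grip":0.0,"dp":[0,0,0],"yaw":0.44},
  {"grip":0.0,"dp":[0,0,0],"yaw":0.49},
])

```text
time_s: 42.75
tcp_pos: [0.6078, -0.0319, 0.1337]
eef_rot: [-180.0, 0.0, 164.5]
contact_force: [0.5, -0.5, -3.0]
gripper_width: 0.0154
```

```bash
python3 mz.py
```

```text
42.85 Mz [0.055 0.028 0.023] mean 0.035 F [ 0.7 -1. ] yaw 164.52 j6 -0.624
```

Emit:
apply_moves([
  {"grip":0.0,"dp":[0,0,0],"yaw":0.02},
  {"grip":0.0,"dp":[0,0,0],"yaw":0.04},
])

```text
time_s: 43.1
tcp_pos: [0.6077, -0.0318, 0.1337]
eef_rot: [-180.0, 0.0, 162.2]
contact_force: [1.6, -2.4, -2.7]
gripper_width: 0.0158
```

```bash
python3 mz.py
```

```text
43.2 Mz [0.087 0.065 0.032] mean 0.061 F [ 1.3 -2.3] yaw 162.23 j6 -0.281
```

Emit:
apply_moves([
  {"grip":0.0,"dp":[0,0,0],"yaw":0.012},
  {"grip":0.0,"dp":[0,0,0],"yaw":0.024},
])

```text
time_s: 43.45
tcp_pos: [0.6077, -0.0318, 0.1337]
eef_rot: [-180.0, 0.0, 160.8]
contact_force: [1.9, -2.3, -2.4]
gripper_width: 0.0154
```

```bash
python3 mz.py
```

```text
43.55 Mz [0.109 0.055 0.1  ] mean 0.088 F [ 1.7 -2.7] yaw 160.86 j6 -0.2
```

Emit:
apply_moves([
  {"grip":0.0,"dp":[0,0,0],"yaw":0.012},
  {"grip":0.0,"dp":[0,0,0],"yaw":0.024},
])

```text
time_s: 43.8
tcp_pos: [0.6077, -0.0317, 0.1337]
eef_rot: [180.0, 0.0, 159.5]
contact_force: [1.2, -2.8, -2.6]
gripper_width: 0.0155
```

```bash
python3 mz.py
```

```text
43.9 Mz [0.083 0.057 0.078] mean 0.073 F [ 1.5 -3.4] yaw 159.48 j6 -0.202
```

Emit:
apply_moves([
  {"grip":0.0,"dp":[-0.5,-0.5,0],"yaw":0.012},
  {"grip":0.0,"dp":[-0.5,-0.5,0],"yaw":0.024},
])

```text
time_s: 44.15
tcp_pos: [0.6078, -0.032, 0.1337]
eef_rot: [180.0, -0.0, 158.1]
contact_force: [1.1, -0.7, -1.4]
gripper_width: 0.0158
```

```bash
python3 mz.py
```

```text
44.25 Mz [0.1   0.044 0.012] mean 0.052 F [ 0.5 -0.5] yaw 158.1 j6 -0.197
```

Emit:
apply_moves([
  {"grip":0.0,"dp":[0,0,0],"yaw":0.012},
  {"grip":0.0,"dp":[0,0,0],"yaw":0.024},
])

```text
time_s: 44.5
tcp_pos: [0.6078, -0.0321, 0.1336]
eef_rot: [180.0, 0.0, 156.7]
contact_force: [0.9, 0.4, -0.2]
gripper_width: 0.0153
```

```bash
python3 mz.py
```

```text
44.6 Mz [0.048 0.059 0.095] mean 0.067 F [0.2 0.4] yaw 156.73 j6 -0.198
```

Emit:
apply_moves([
  {"grip":0.0,"dp":[0,0,0],"yaw":0.012},
  {"grip":0.0,"dp":[0,0,0],"yaw":0.024},
])

```text
time_s: 44.85
tcp_pos: [0.6078, -0.0322, 0.1336]
eef_rot: [180.0, 0.0, 155.3]
contact_force: [0.2, 0.1, -0.3]
gripper_width: 0.0154
```

```bash
python3 mz.py
```

```text
44.95 Mz [0.095 0.041 0.121] mean 0.086 F [0.2 0.7] yaw 155.35 j6 -0.198
```

Emit:
apply_moves([
  {"grip":0.0,"dp":[0,0,0],"yaw":0.012},
  {"grip":0.0,"dp":[0,0,0],"yaw":0.024},
])

```text
time_s: 45.2
tcp_pos: [0.6078, -0.0323, 0.1336]
eef_rot: [180.0, 0.0, 154.0]
contact_force: [0.7, 1.7, -0.8]
gripper_width: 0.0158
```

```bash
python3 mz.py
```

```text
45.3 Mz [0.019 0.057 0.09 ] mean 0.055 F [-0.1  1.5] yaw 153.97 j6 -0.198
```

Emit:
apply_moves([
  {"grip":0.0,"dp":[0,0,0],"yaw":0.012},
  {"grip":0.0,"dp":[0,0,0],"yaw":0.024},
])

```text
time_s: 45.55
tcp_pos: [0.6078, -0.0323, 0.1336]
eef_rot: [180.0, 0.0, 152.6]
contact_force: [0.3, 1.1, 0.5]
gripper_width: 0.0154
```

```bash
python3 mz.py
```

```text
45.65 Mz [0.114 0.012 0.074] mean 0.067 F [0.3 0.8] yaw 152.6 j6 -0.198
```

Emit:
apply_moves([
  {"grip":0.0,"dp":[0,0,0],"yaw":0.012},
  {"grip":0.0,"dp":[0,0,0],"yaw":0.024},
])

```text
time_s: 45.9
tcp_pos: [0.6078, -0.0323, 0.1335]
eef_rot: [-180.0, -0.0, 151.2]
contact_force: [-0.6, 0.8, -0.8]
gripper_width: 0.0155
```

```bash
python3 mz.py
```

```text
46.0 Mz [0.177 0.137 0.162] mean 0.159 F [-0.4  1.1] yaw 151.23 j6 -0.313
```

Run:
```python
from h import *
for tag in('t4','t7','s4','s7','s12'):
    c=load(tag); u0,v0,u1,v1=(335,210,392,260) if tag[0]=='t' else (172,205,225,248)
    im=cv2.resize(c['color'][v0:v1,u0:u1],None,fx=8,fy=8,interpolation=cv2.INTER_CUBIC).astype(int)
    m=((im.min(2)>125)).astype(np.uint8); m=cv2.morphologyEx(m,cv2.MORPH_OPEN,np.ones((7,7),np.uint8))
    cs,_=cv2.findContours(m,cv2.RETR_EXTERNAL,cv2.CHAIN_APPROX_NONE);k=max(cs,key=cv2.contourArea)
    W=np.array([onz(c,p[0][0]/8+u0-.44,p[0][1]/8+v0-.44,.010)[:2] for p in k],np.float32)*1000
    print(tag,cv2.minAreaRect(W))
# cover centre with same thresholds via initial top/scene
crop('t7',335,210,60,50,12,'c8'); crop('s12',165,195,70,60,11,'c9')
```

```text
t4 ((567.2935180664062, -248.01898193359375), (83.539306640625, 82.94668579101562), 82.01039123535156)
t7 ((567.2866821289062, -248.00106811523438), (83.45470428466797, 82.89262390136719), 82.06114196777344)
s4 ((569.3150024414062, -246.220458984375), (81.79051971435547, 83.53462982177734), 82.20834350585938)
s7 ((569.4755249023438, -246.23316955566406), (81.89321899414062, 83.70198059082031), 82.23143768310547)
s12 ((569.2769775390625, -246.2621612548828), (82.18730926513672, 83.7054672241211), 82.21204376220703)
```

View pics/c8.png

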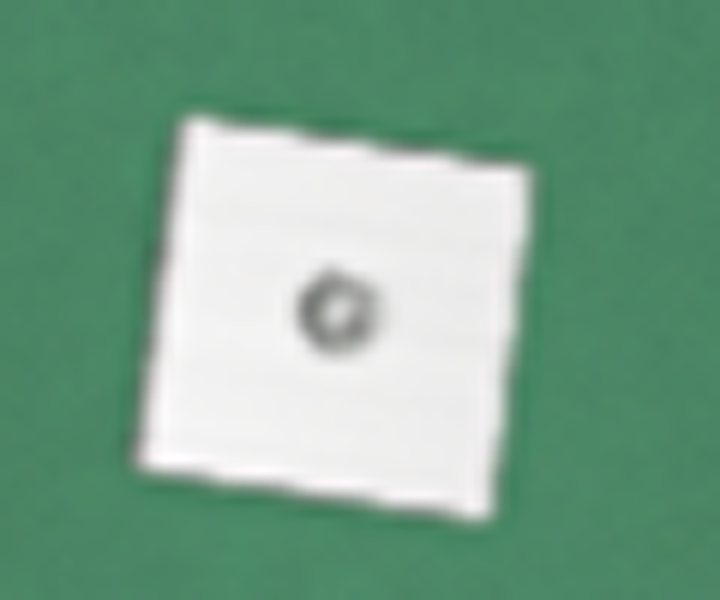

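View pics/c9.png

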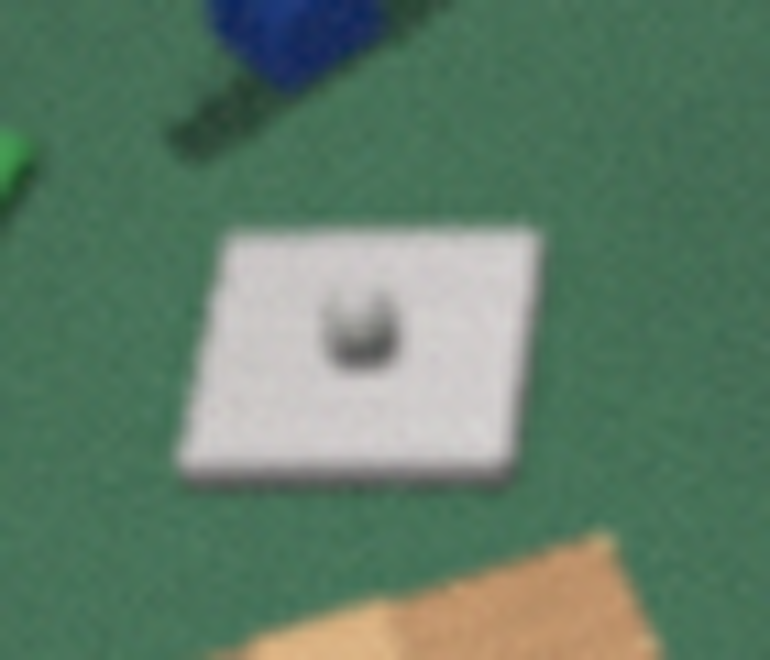

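Emit:
apply_moves([
  {"grip":0.0,"dp":[0,0,0],"yaw":0.006},
  {"grip":0.0,"dp":[0,0,0],"yaw":-0.16},
  {"grip":0.0,"dp":[0,0,-18],"yaw":-0.16},
  {"grip":0.0,"dp":[0,0,-33],"yaw":-0.1},
  {"grip":0.0,"dp":[-12,-35,-33],"yaw":0},
  {"grip":0.0,"dp":[-29,-87,-33],"yaw":0.1},
  {"grip":0.0,"dp":[-46,-138,-33],"yaw":0.2},
  {"grip":0.0,"dp":[-61,-184,-33],"yaw":0.318},
  {"grip":0.0,"dp":[-69.1,-206.3,-33],"yaw":0.318},
  {"grip":0.0,"dp":[-69.1,-206.3,-10],"yaw":0.318},
  {"grip":0.0,"dp":[-69.1,-206.3,30],"yaw":0.318},
  {"grip":0.0,"dp":[-69.1,-206.3,48],"yaw":0.318},
])

```text
time_s: 47.5
tcp_pos: [0.567, -0.2463, 0.0828]
eef_rot: [-179.8, -0.2, 133.0]
contact_force: [-0.8, 0.1, -2.7]
gripper_width: 0.0153
```

Emit:
apply_moves([
  {"grip":0.0,"dp":[0,0,0],"yaw":0},
])

```text
time_s: 47.62
tcp_pos: [0.568, -0.2463, 0.0841]
eef_rot: [-179.9, -0.2, 133.0]
contact_force: [0.7, 0.0, -2.9]
gripper_width: 0.0156
```

```bash
python3 st.py
python3 - <<'E'
from h import *
snap('scene','s13'); crop('s13',155,150,100,85,8,'c5'); c=load('s13')
st=get_state(); p=st['tcp_pos']
for k,P in wpts(p[0],p[1],p[2]-.046,st['eef_rot'][2]).items():
    if k[:2]=='so': print(k,((proj(c,P)+.43-[155,150])*8).round(0))
E
```

```text
47.625 [ 568.  -246.3   84.1] [-1.7986e+02 -1.6000e-01  1.3303e+02] F [ 0.7  0.  -2.9] M [-0.089 -0.071 -0.003] j6 -0.002 -131.6 0.015598806104263256
so+1+1 [333. 503.]
so+1-1 [401. 546.]
so-1+1 [261. 557.]
so-1-1 [329. 602.]
```

View pics/c5.png

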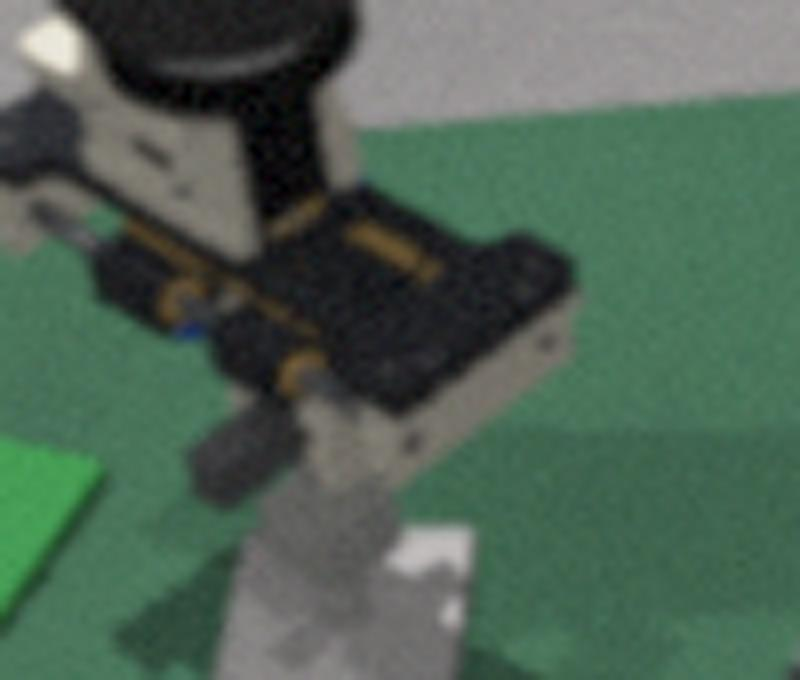

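Emit:
apply_moves([
  {"grip":0.0,"dp":[0,0,8],"yaw":0},
  {"grip":0.0,"dp":[0,0,15],"yaw":0},
  {"grip":0.0,"dp":[0,0,21],"yaw":0},
  {"grip":0.0,"dp":[0,0,21],"yaw":0},
])

```text
time_s: 48.18
tcp_pos: [0.5688, -0.2463, 0.064]
eef_rot: [-180.0, -0.0, 133.0]
contact_force: [0.3, -0.3, -3.0]
gripper_width: 0.0157
```

```bash
python3 st.py
python3 - <<'E'
from h import *
snap('scene','s14'); crop('s14',155,150,100,85,8,'c5')
E
```

```text
48.175 [ 568.8 -246.3   64. ] [-1.7997e+02 -4.0000e-02  1.3303e+02] F [ 0.3 -0.3 -3. ] M [-0.131 -0.001  0.006] j6 0.001 -131.6 0.015666850411462128
```

View pics/c5.png

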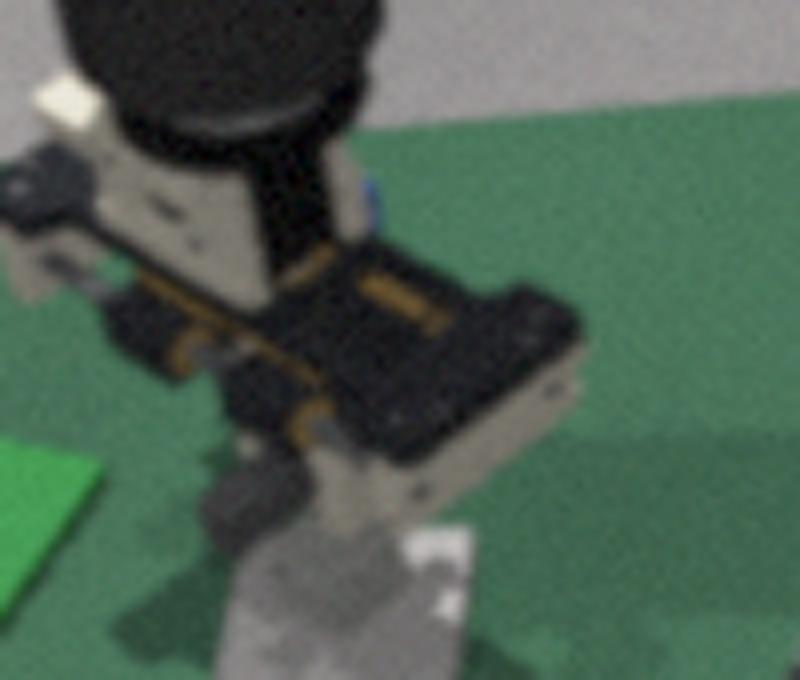

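Emit:
apply_moves([
  {"grip":0.0,"dp":[0,0,5],"yaw":0},
  {"grip":0.0,"dp":[0,0,8],"yaw":0},
  {"grip":0.0,"dp":[0,0,9],"yaw":0},
  {"grip":0.0,"dp":[0,0,9],"yaw":0},
])

```text
time_s: 48.72
tcp_pos: [0.5692, -0.2464, 0.0557]
eef_rot: [-180.0, 0.0, 133.0]
contact_force: [-0.3, 1.0, -1.2]
gripper_width: 0.0152
```

```bash
python3 st.py
```

```text
48.725 [ 569.2 -246.4   55.7] [-1.8000e+02  1.0000e-02  1.3304e+02] F [-0.3  1.  -1.2] M [ 0.022  0.286 -0.006] j6 0.002 -131.6 0.015240015287548772
```

Emit:
apply_moves([
  {"grip":0.5,"dp":[0,0,0],"yaw":0},
  {"grip":0.5,"dp":[0,0,0],"yaw":0},
  {"grip":0.5,"dp":[0,0,0],"yaw":0},
  {"grip":0.5,"dp":[0,0,0],"yaw":0},
  {"grip":0.5,"dp":[0,0,-15],"yaw":0},
  {"grip":0.5,"dp":[0,0,-50],"yaw":0},
  {"grip":0.5,"dp":[0,0,-90],"yaw":0},
  {"grip":0.5,"dp":[0,0,-130],"yaw":0},
  {"grip":0.5,"dp":[0,0,-130],"yaw":0},
])

```text
time_s: 49.85
tcp_pos: [0.5713, -0.247, 0.1908]
eef_rot: [179.7, 0.4, 133.1]
contact_force: [0.5, 0.0, 0.0]
gripper_width: 0.0438
```

```bash
python3 st.py
python3 - <<'E'
from h import *
snap('scene','s15'); crop('s15',155,150,100,85,8,'c5')
E
```

```text
49.85 [ 571.3 -247.   190.8] [179.75   0.38 133.06] F [0.5 0.  0. ] M [-0.122  0.005 -0.03 ] j6 0.001 -131.6 0.043842799382596366
```

View pics/c5.png

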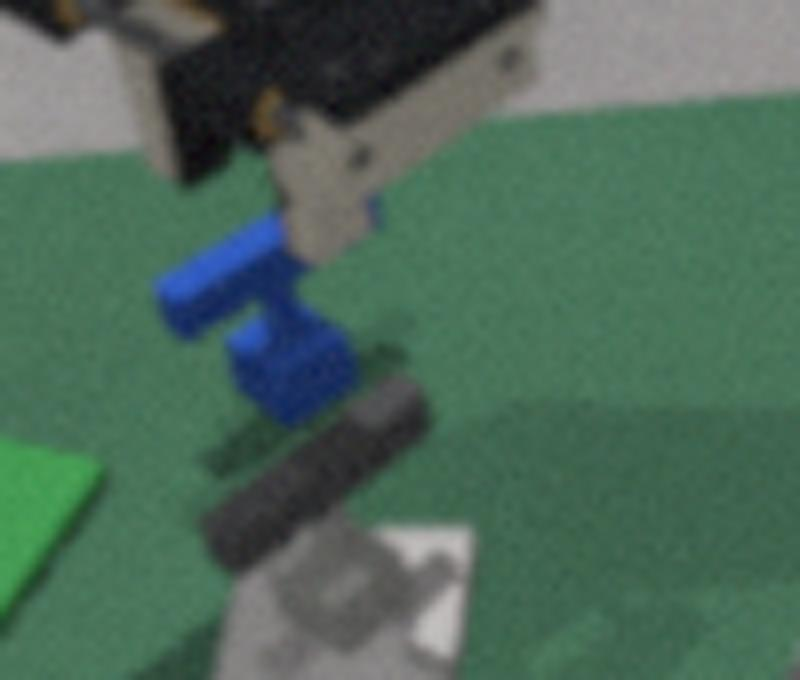

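Emit:
apply_moves([
  {"grip":0.5,"dp":[-7,-50,-20],"yaw":0},
  {"grip":0.5,"dp":[-15,-105,-20],"yaw":0},
  {"grip":0.5,"dp":[-24,-160,-20],"yaw":0},
  {"grip":0.5,"dp":[-33,-220,-20],"yaw":0},
  {"grip":0.5,"dp":[-42,-280,-20],"yaw":0},
  {"grip":0.5,"dp":[-51,-340,-20],"yaw":0},
  {"grip":0.5,"dp":[-51,-347,-20],"yaw":0},
  {"grip":0.5,"dp":[-51,-347,-20],"yaw":0},
])

```text
time_s: 50.9
tcp_pos: [0.3495, -0.5205, 0.2049]
eef_rot: [180.0, -0.1, 132.9]
contact_force: [-0.4, 0.1, 0.6]
gripper_width: 0.0438
```

```bash
python3 st.py
python3 - <<'E'
from h import *
snap('scene','s16'); t=snap('top','t16'); crop('t16',210,175,220,130,3.6,'c2')
a=crop('t16',330,200,70,70,8,'c6'); crop('s16',120,160,110,100,7,'c5')
u0,v0=234,196
g=cv2.resize(t['color'][196:258,234:296].max(axis=2),None,fx=8,fy=8,interpolation=cv2.INTER_CUBIC)
cs,_=cv2.findContours((g<140).astype(np.uint8),cv2.RETR_EXTERNAL,cv2.CHAIN_APPROX_NONE)
for k in cs:
    a=cv2.contourArea(k)/64
    if 50<a<85:
        b=cv2.boxPoints(cv2.minAreaRect(k))/8+[u0-.44,v0-.44]; B=np.array([onz(t,*q,.097) for q in b]); e=B[1]-B[0]
        print(round(a),(B.mean(0)*1e3).round(1),'yaw',round(np.degrees(np.arctan2(e[1],e[0]))%90,1))
E
```

```text
50.9 [ 349.5 -520.5  204.9] [ 1.8000e+02 -7.0000e-02  1.3294e+02] F [-0.4  0.1  0.6] M [-0.06  -0.041  0.013] j6 0.14 -98.7 0.043758824665880366
61 [ 5.333e+02 -1.000e-01  9.700e+01] yaw 40.7
62 [566.   72.6  97. ] yaw 2.3
60 [605.3 -32.3  97. ] yaw 73.9
64 [638.   39.9  97. ] yaw 29.0
64 [643.   85.3  97. ] yaw 0.6
```

View pics/c2.png

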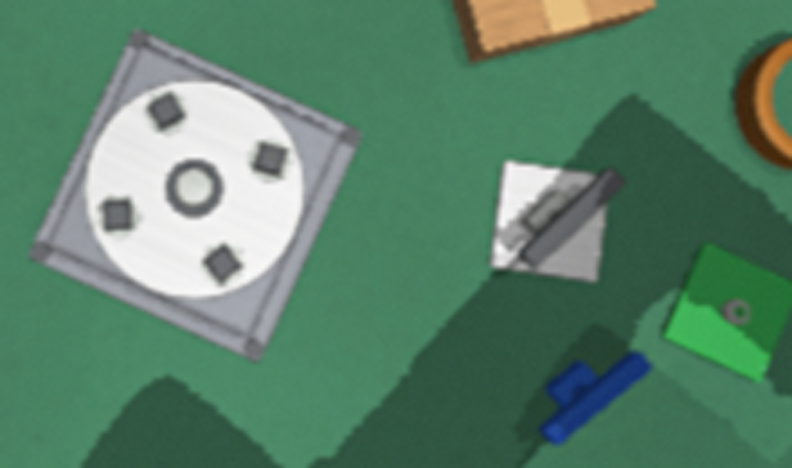

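View pics/c5.png

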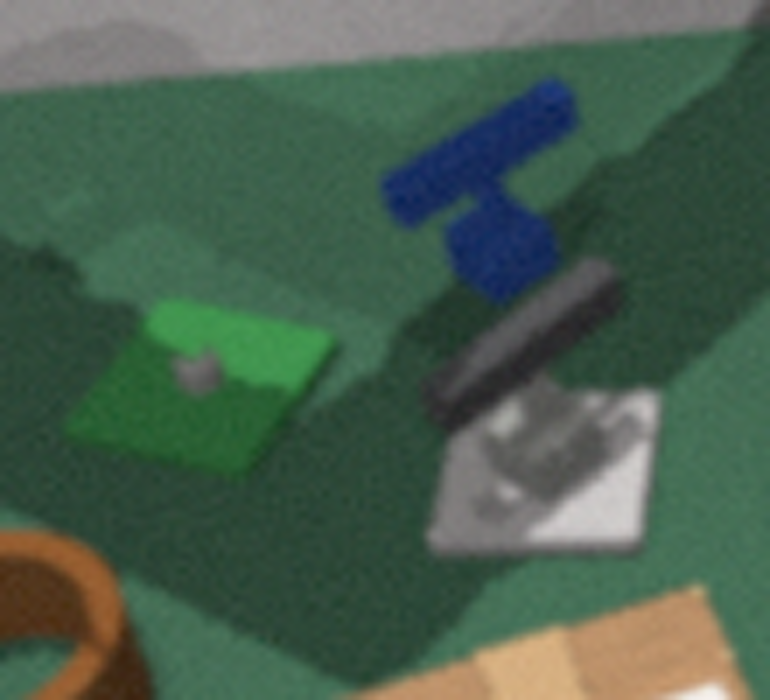

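```bash
python3 -c "
from plant import close_job
print(close_job())"
```

```text
the job is handed in; nothing more can be done
None
```

The four cover bolts are tightened and the wrench is back upright on its stand. I handed the job in at about 51 s of the 72 s allowed.

**What was done**
- I took the steel wrench from the white stand and left the blue look-alike and the green stand alone.
- **Round 1:** I went crosswise, giving each bolt about 41–45° (an eighth of a turn). The order was the bolt nearest the robot, the one opposite, the left one, then the right one.
- **Round 2:** In the same order I turned each bolt in small steps until the torque rose sharply from about 0.07 N m:

| Bolt | Torque at the stop (N m) | Total turn from top pictures (rad) |
|---|---|---|
| Nearest the robot | about 0.32 | 1.37 |
| Opposite (farthest) | about 0.16–0.20 | 1.44 |
| Left | about 0.19 | 1.28 |
| Right | about 0.16–0.20 | 1.28 |

**Last checks**
- In the last scene picture the wrench stands on its stand with the bar at the same pixels as at the start.
- The arm was clear with the gripper empty. The carton, tape roll and parts bin were never approached; I did not measure their positions again.

**What disagreed or fell short**
- **First bolt:** it briefly passed my 0.15–0.25 N m aim because I sent one step too many. It stayed below the 0.5 N m limit.
- **Left and right bolts:** 1.28 rad is below the 1.33 rad minimum for a stop. The bolts' unknown starting angle (0 to 0.12 rad) and a few degrees of measuring error can explain the gap, and both showed the clear torque rise.
- **Wrench lag:** the bolts trailed the wrench by about 12–15°, not the 9° of free play. Round 1 was therefore nearer 41–42° than 45°.

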